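# Measure a shim pack with the bench micrometer

### The job

Take the dark steel setting bar out of the bench micrometer and lay it lengthways on the blue mat. Then slide each shim plate on the rack over the front edge so you can grip it, and stack all of them flat in the micrometer's nest between the orange side fences, their far ends up near the end fence (within 20 mm). Finally turn the red ratchet cap clockwise until the spindle has closed on the pack and the cap slips (clicks) through at least an eighth of a turn, but less than a full turn, and leave the spindle closed on the pack without disturbing the other things on the bench.

Things in the scene. Friction and masses are not known exactly. Their poses are not given: they have to be found in the camera images.
- rack: fixed grey block, 200 x 200 x 40 mm (x, y, z), its front (-x) roughly towards the robot. Origin: centre of its underside. On its top, 40 mm up, three lanes 58 mm wide run along its x, centred at y = -64, 0 and +64 mm, open at both ends, divided by orange ribs 6 mm wide and 4 mm high. A lane holds at most one shim plate.
- rack_edge (a point): middle of the rack's front top edge, at the lane floor's height (40 mm above the table); x of the rack points from here into the lanes, away from the robot.
- shim_steel: Bare steel shim plate, 130 x 50 x 5 mm (x, y, z), 0.24 kg, ends alike; None if absent. Origin: centre of its underside, x lengthwise. It starts flat in a rack lane, lengthwise, wholly on the rack, too long and too low between the ribs to grip there; pushed along the lane by its far end it may overhang the front edge by up to 55 mm, to be gripped across its 50 mm from above.
- shim_brass: Brass shim plate, 130 x 50 x 5 mm (x, y, z), 0.24 kg, ends alike; None if absent. Origin: centre of its underside, x lengthwise. It starts flat in a rack lane, lengthwise, wholly on the rack, too long and too low between the ribs to grip there; pushed along the lane by its far end it may overhang the front edge by up to 55 mm, to be gripped across its 50 mm from above.
- shim_blue: Blue-painted shim plate, 130 x 50 x 5 mm (x, y, z), 0.24 kg, ends alike; None if absent. Origin: centre of its underside, x lengthwise. It starts flat in a rack lane, lengthwise, wholly on the rack, too long and too low between the ribs to grip there; pushed along the lane by its far end it may overhang the front edge by up to 55 mm, to be gripped across its 50 mm from above.
- setting_bar: dark steel setting bar, loose, 110 x 24 x 12 mm (x, y, z), 0.15 kg. Origin: centre of its underside, x lengthwise. It starts lengthwise in the nest under the spindle (14 to 18 mm of air above it), its near end reaching 17 to 27 mm past the platform's front over the narrow tongue; to be drawn out towards the micrometer's -x.
- mat: fixed thin blue mat, 170 x 80 x 3 mm (x, y, z), where the setting bar is to be laid wholly on it and lengthways (along its x). Origin: centre of its underside.
- micrometer: fixed green bench micrometer, open side (-x) roughly towards the robot. Origin on the table below the nest point. Base plate x -70..130, y -115..55 mm, 12 mm thick. Spindle axis at x 32, y 0. Column x 10..54, y -100..-70, 145 mm high; overhead arm x 15..49, y -100..10, z 109..145 mm.
- nest (a point): platform top, 45 mm up, where a shim's middle should be (axes as micrometer). Platform x -25..85, y -37..37 mm; a tongue y -6..6, 12 mm thick, runs on to x -65. Side fences: inner faces y -31 and 31, x 0..65, 18 mm high; end fence: face at x 71. Before x = 0 nothing stands above the platform. When stacking, fingers that reach far below the held shim would hit the equally wide one beneath.
- cap_mid (a point): middle of the red ratchet cap, on the spindle's vertical axis, 185 mm up; its height is fixed. The cap is an upright cylinder 30 mm in diameter, z 171 to 199 mm, free all round and above; below it the thimble, 28 mm in diameter, z 157 to 170 mm.
- spindle_tip (a point): centre of the spindle's lower end, a 16 mm disc facing down, 30 mm above the platform when fully up.
- thimble (a joint): turn of the thimble (rad), 0 to 7, growing clockwise seen from above; starts between 0 and 1. The spindle goes down 4 mm per rad from 30 mm above the platform, so it meets the pack at (30 - pack thickness in mm) / 4. The cap on top drives it; it stays where left (friction 0.025 N m).
- ratchet (a joint): slip of the red cap relative to the thimble (rad), growing clockwise, 0 at the start. Cap and thimble turn together (this stays constant) until the thimble is stopped by the pack; then the clutch slips at 0.05 N m (0.075 N m at the cap in all), the spindle pressing with about 12 N, and this grows. Turning back raises the spindle.
- wrench: loose steel wrench, 160 mm long, lying along its x. A bystander: leave alone. Origin: centre of its underside.
- socket: dark steel socket, 26 mm diameter, 32 mm high. A bystander: leave alone. Origin: centre of its underside.
- spray_can: spray can, 60 mm diameter, 170 mm high. A bystander: leave alone. Origin: centre of its underside.
- grease_jar: jar with a red cap, 70 mm diameter, 80 mm high. A bystander: leave alone. Origin: centre of its underside.
- screwdriver: screwdriver with blue handle, 200 mm long, lying along its x. A bystander: leave alone. Origin: centre of its underside.
- cup: blue cup, 70 mm diameter, 70 mm high. A bystander: leave alone. Origin: centre of its underside.
Not all that is in view belongs to the job. What is shaped like the shim_steel but green or pink is not meant.

How it is judged:
On the way, in this order (a step that is already met when the one before it is completed fails the run):
1. the setting bar lies on the blue mat (x of setting_bar in the frame of mat between -0.036 and 0.036 m and y of setting_bar in the frame of mat between -0.03 and 0.03 m and angle between the x axis of setting_bar and the x axis of mat, either way round below 0.35 rad and z of setting_bar in the frame of mat below 0.008 m and angle between setting_bar's own z axis and vertical below 0.1 rad), for 0.2 s.
2. all the shim plates lie stacked flat in the nest (x of shim_steel in the frame of nest between -0.018 and 0.01 m and y of shim_steel in the frame of nest between -0.012 and 0.012 m and z of shim_steel in the frame of nest between -0.003 and 0.014 m and angle between the x axis of each of shim_steel, shim_brass, shim_blue and the x axis of nest, either way round below 0.15 rad and angle between the z axis of each of shim_steel, shim_brass, shim_blue and the z axis of nest, either way round below 0.05 rad and x of shim_brass in the frame of nest between -0.018 and 0.01 m and y of shim_brass in the frame of nest between -0.012 and 0.012 m and z of shim_brass in the frame of nest between -0.003 and 0.014 m and x of shim_blue in the frame of nest between -0.018 and 0.01 m and y of shim_blue in the frame of nest between -0.012 and 0.012 m and z of shim_blue in the frame of nest between -0.003 and 0.014 m and linear speed of each of shim_steel, shim_brass, shim_blue, setting_bar below 0.02 m/s), for 0.3 s.
3. the ratchet cap has slipped at least 0.6 rad with the spindle closed on the pack (x of shim_steel in the frame of nest between -0.018 and 0.01 m and y of shim_steel in the frame of nest between -0.012 and 0.012 m and z of shim_steel in the frame of nest between -0.003 and 0.014 m and angle between the x axis of each of shim_steel, shim_brass, shim_blue and the x axis of nest, either way round below 0.15 rad and angle between the z axis of each of shim_steel, shim_brass, shim_blue and the z axis of nest, either way round below 0.05 rad and x of shim_brass in the frame of nest between -0.018 and 0.01 m and y of shim_brass in the frame of nest between -0.012 and 0.012 m and z of shim_brass in the frame of nest between -0.003 and 0.014 m and x of shim_blue in the frame of nest between -0.018 and 0.01 m and y of shim_blue in the frame of nest between -0.012 and 0.012 m and z of shim_blue in the frame of nest between -0.003 and 0.014 m and value of joint ratchet above 0.6 rad and contact force between spindle and anything else above 2 N), for 0.1 s.
At the end, for the whole second after the job is handed in: Bar flat on the mat, within 36 x 30 mm of its middle, 0.35 rad; each shim flat in the nest (middle -18..+10 mm along, 12 mm across, 0.15 rad); cap slipped over 0.6 rad, spindle pressing over 1 N; all at rest (all of step 1 and all of step 2 and value of joint ratchet above 0.6 rad and contact force between spindle and anything else above 1 N); the robot touches nothing.
It fails at once if the cap was kept slipping for a full turn (value of joint ratchet above 6.28 rad).
It fails at once if a bystander was moved more than 50 mm (distance of any of wrench, socket, spray_can, grease_jar, screwdriver, cup from where it was at the start of the episode above 0.05 m).
Of shim_steel, shim_brass, shim_blue only 1 to 3 are there at a start; the rules pass over those that are not, and their reading is None.
At some moment in a run one of setting_bar may be knocked a few centimetres aside while the robot is not near it.
Once in a run the grip may slacken for a moment while it holds something.
It also fails if it takes over 210 s, if anything falls off the work surface, if the arm or the gripper's body presses on something with over 40 N, if the wrist force passes 120 N, or if a joint passes its speed limit or range.

### The arm

A 7-joint arm with a two-finger parallel gripper is mounted at the origin on the work surface. World frame = base frame: x ahead of the robot, y to its left, z up, the work surface at z = 0. Lengths are in m, angles in rad, forces in N, time in s.
With the tool pointing down it reaches from about 0.4 to 0.925 m from the base axis. Payload 4.1 kg.
Tool frame: the origin (TCP) lies between the finger pads; the fingertips stand 25 mm ahead of it and the grasp point (between the pads) lies 6 mm ahead of it; x points along the fingers, y is the direction in which the jaws open and shut, and the axes are right-handed (so a half turn about x gives the same grasp; the last joint's range is limited). The gripper opens to 85 mm and grips with 20 to 120 N. Pads are 22 mm wide; open, the fingers measure 114 mm over their backs; the gripper's body (76 mm by 85 mm) begins 54 mm behind the grasp point. The pads swing forward as they close: fully open they stand 13 mm farther back than shut.
Start: joints at [1.244, 0.398, 0.045, 1.537, -0.019, 1.207, -0.051], TCP at [0.147, -0.633, 0.223] pointing down, gripper open.
Joint ranges: [-2.82, 2.82], [-0.49, 2.23], [-1.37, 1.46], [0, 2.46], [-1.36, 4.5], [0.23, 2], [-2.94, 2.94]. Speed limits (rad/s): [2.57, 2.57, 3.14, 3.14, 3.14, 3.14, 3.14].

### API

Orientations are given as [roll, pitch, yaw] about the fixed x, y, z axes, in that order (R = Rz(yaw) Ry(pitch) Rx(roll)).
In Python, from rig import sense, eyes, manip, models gives the robot as it stands.
- The arm moves only by the shell command python3 -m pendant 'ROWS' [FORCE]. ROWS is text: rows parted by semicolons, each of 5 numbers parted by spaces: the finger opening in cm, from 0 to 8.54, then the shift along the world's x, y, z in cm, then the turn about the world's z in degrees. A call has 1 to 10 rows; each row is the pose to reach, as a shift and turn from the pose commanded when the call began; what a row does not reach only later rows make up. A row lasts 1/12 s, in which the tool goes at most 41.7 mm and 7.16 degrees, less where a joint would pass 70% of its speed; a pose out of reach is approached as far as the arm can. A call with a gripper value outside its range is refused whole. The fingers move at their own pace and stop on an object; FORCE is the grip in N (left out, the last holds). Time passes only in rows, so rows that repeat a pose let the fingers close. It gives the time, the measured TCP pose, the force and the opening at its end, in the units of the state.
- sense(): the state, without advancing time (a new reading comes with each control period).
- eyes.camera(name): name is "scene" or "top" or "wrist"; returns a dict with "color" (400x640x3 uint8, red, green, blue), "intrinsics" (3x3 intrinsics, pixels), "D" ([k1, k2, p1, p2, k3] as OpenCV has them; the pictures are not rectified), "origin" and "attitude" of the camera in the world. Camera axes: x right, y up, looking along -z (the intrinsics and any distortion apply to the point x, -y, -z); pixel columns grow to the right and rows downward; lengths in m; the calibration is good to about 2 mm. A picture is of the moment at which its call begins. There is no depth.
- manip.close_job(): hands the job in, once; it reports no verdict.
Trained networks look in a picture, given as the dict that the camera call returned (one of the last four; its "shot" number tells which), for a name from the list of things; names that differ only in an ending like _2 or _b are one class to them, and where a whole thing is asked for, a point or a joint stands for the part that bears it (a point fixed in the world has none). Each returns a list of dicts, best first, with "score" (0 to 1); they miss things now and then, are a little off and sometimes report something else, mostly with a low value. They report only what shows in the picture. A call takes as long as a camera call. They do not tell look-alikes from the thing itself.
- models.spot_in(target, picture): "point" ([x, y, z] in m, in the coordinates of the camera as it stood for that picture, good to about 4 mm: the middle of the surface that is visible of it).
The state is a dict: "t": time; "qpos": joint angles; "joint_vel": joint speeds; "effort": joint torques, N m; "ee_pos": TCP position; "eef_rot": TCP orientation; "force": force on the tool from outside, world axes, zero at the start; "moment": the same for the moment, N m; "gripper_width": finger opening in m.
Only numpy, scipy, OpenCV 4.12 (cv2) and the standard library are available. Lean on these libraries where they do the work, as an engineer would, in place of code of your own. Each camera call takes 0.05 s, during which the arm holds its last target. There are 200 camera calls.

## Working session

There is one attempt and no reset: what is moved stays moved. The work goes in short steps, Python scripts to look and compute and a shell command to move; the robot and the scene stay as the last step left them, time stands still between calls to the robot, and variables do not carry over. Pictures are saved under pics/ and viewed, about 12 in all and at most 16, crops included, and the job is handed in when it is done.

```bash
mkdir -p pics; ls; cat > h.py <<'E'
import numpy as np, cv2
from rig import sense, eyes, manip, models
def shot(n): return eyes.camera(n)
def R_of(p):
    from scipy.spatial.transform import Rotation as Ro
    a=np.array(p["attitude"],float)
    if a.shape==(3,3): return a
    if a.size==4: return Ro.from_quat(a).as_matrix()
    return Ro.from_euler('xyz',a).as_matrix()
def save(p,f,crop=None,s=1):
    im=p["color"][:,:,::-1]
    if crop: x0,y0,x1,y1=crop; im=im[y0:y1,x0:x1]
    if s!=1: im=cv2.resize(im,None,fx=s,fy=s,interpolation=cv2.INTER_CUBIC)
    cv2.imwrite("pics/"+f,im)
def world(p,c): return np.array(p["origin"])+R_of(p)@np.array(c)
def pix2w(p,uv,z):
    uv=np.array(uv,float).reshape(-1,1,2)
    n=cv2.undistortPoints(uv,np.array(p["intrinsics"]),np.array(p["D"]))[:,0]
    d=np.c_[n[:,0],-n[:,1],-np.ones(len(n))]@R_of(p).T
    o=np.array(p["origin"]); return o+d*((z-o[2])/d[:,2])[:,None]
def w2pix(p,w):
    c=(np.atleast_2d(w)-np.array(p["origin"]))@R_of(p)
    return cv2.projectPoints((c*[1,-1,-1]).reshape(-1,1,3),np.zeros(3),np.zeros(3),np.array(p["intrinsics"]),np.array(p["D"]))[0][:,0]
def spot(p,names,thr=.2):
    for n in names:
        try:
            for d in models.spot_in(n,p)[:3]:
                if d["score"]>thr:
                    w=world(p,d["point"]); print(n,round(d["score"],2),w.round(3),w2pix(p,w)[0].round(0))
        except Exception as e: print(n,e)
E
python3 - <<'E'
from h import *
s=sense(); print({k:np.round(v,3) for k,v in s.items()})
for n in("top","scene"):
    p=shot(n); save(p,n+"0.png"); print(n,p["origin"],p["attitude"],p["D"])
    spot(p,["rack","shim_steel","shim_brass","shim_blue","setting_bar","mat","micrometer","cap_mid"]+(["wrench","socket","spray_can","grease_jar","screwdriver","cup"] if n=="top" else []))
E
```

```text
pics
{'t': np.float64(0.0), 'qpos': array([ 1.244,  0.399,  0.045,  1.538, -0.019,  1.207, -0.051]), 'joint_vel': array([ 0.001,  0.   , -0.   , -0.001,  0.   , -0.001,  0.001]), 'effort': array([-0.0000e+00, -4.7513e+01,  1.3650e+00, -2.5422e+01,  1.2000e-02,
        1.0000e-02,  0.0000e+00]), 'ee_pos': array([ 0.147, -0.633,  0.222]), 'eef_rot': array([-1.517,  1.569,  1.853]), 'force': array([ 0.329, -0.598, -0.24 ]), 'moment': array([-0.027,  0.001,  0.049]), 'gripper_width': np.float64(0.086)}
top [0.35914346 0.06100029 1.11810528] [ 0.16468446  0.02591469 -1.56336856] [-0.08681912  0.          0.          0.          0.        ]
rack 0.59 [0.582 0.213 0.043] [270. 182.]
shim_steel 0.9 [0.291 0.217 0.008] [268. 301.]
shim_steel 0.88 [0.518 0.182 0.049] [282. 207.]
shim_steel 0.57 [0.559 0.391 0.009] [203. 193.]
shim_brass 0.67 [0.521 0.119 0.047] [308. 206.]
shim_blue 0.66 [ 0.757 -0.167  0.083] [426. 108.]
setting_bar 0.94 [ 0.525 -0.212  0.057] [445. 204.]
mat 0.71 [ 0.538 -0.034  0.004] [370. 202.]
mat 0.51 [0.581 0.211 0.045] [271. 182.]
micrometer 0.86 [ 0.54  -0.244  0.011
[... 302 characters left out ...]
ne [ 1.05013435 -0.72474757  0.72696791] [1.01032405 0.02152154 0.54097869] [0.00626227 0.         0.         0.         0.        ]
rack 0.94 [0.598 0.153 0.041] [353. 219.]
rack 0.25 [0.523 0.112 0.043] [320. 218.]
shim_steel 0.77 [0.526 0.174 0.041] [333. 207.]
shim_steel 0.6 [0.564 0.389 0.004] [380. 186.]
shim_steel 0.56 [0.298 0.214 0.006] [273. 190.]
shim_brass 0.72 [0.525 0.112 0.045] [321. 218.]
shim_blue 0.7 [ 0.564 -0.223  0.057] [250. 302.]
setting_bar 0.58 [ 0.562 -0.224  0.056] [249. 302.]
setting_bar 0.29 [0.599 0.147 0.035] [353. 222.]
mat 0.93 [ 0.55  -0.037  0.003] [297. 267.]
micrometer 0.64 [ 0.569 -0.269  0.028] [238. 329.]
cap_mid 0.73 [ 0.564 -0.225  0.19 ] [241. 250.]
```

```bash
python3 - <<'E'
import cv2
im=cv2.imread('pics/top0.png'); cv2.imwrite('pics/top0c.png',cv2.resize(im[60:330,180:500],None,fx=2.2,fy=2.2,interpolation=2))
E
```

```text
(no output)
```

View pics/top0c.png

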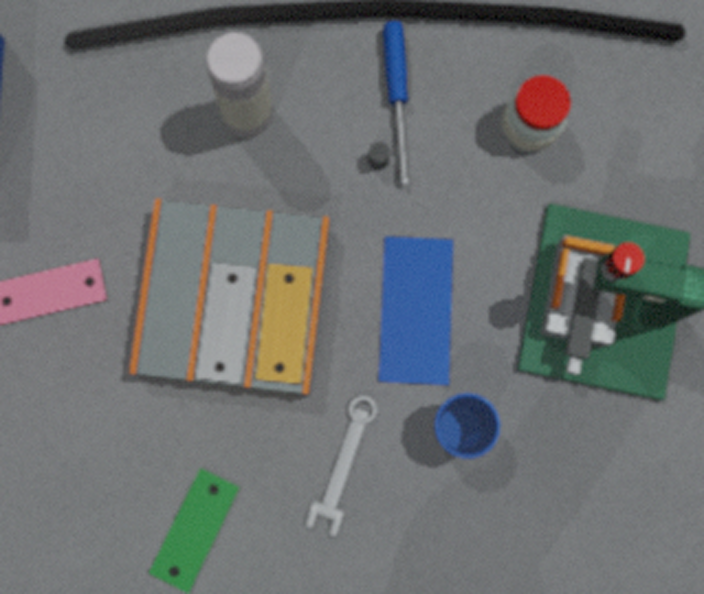

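View pics/scene0.png

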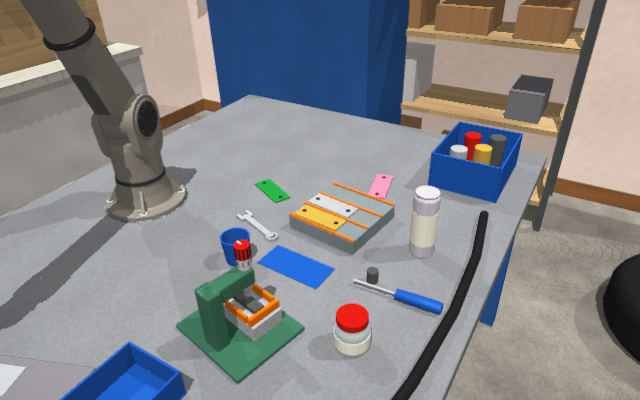

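Top crop: steel plate at (227,322) and brass at (285,322) are in rack lanes. There is no blue shim; the pink (50,292) and green (195,530) plates lie off the rack and are look-alikes. The bar (580,310) is in the nest, the mat is at (416,310), and the cap is at (627,258).

```bash
cat >> h.py <<'E'
from scipy.optimize import least_squares
from scipy.spatial.transform import Rotation as Ro
def fit(local,w):
    "SE2 fit: returns x,y,yaw, residual mm"
    local=np.array(local,float); w=np.array(w)[:,:2]
    f=lambda q:(local@np.array([[np.cos(q[2]),np.sin(q[2])],[-np.sin(q[2]),np.cos(q[2])]])+q[:2]-w).ravel()
    r=least_squares(f,[*w.mean(0),0]); return r.x,(r.fun.reshape(-1,2)*1e3).round(1)
def tool():
    s=sense(); R=Ro.from_euler('xyz',s["eef_rot"]).as_matrix()
    return np.array(s["ee_pos"]),np.degrees(np.arctan2(R[1,1],R[0,1])),R[:,0],s
E
python3 - <<'E'
from h import *
p=shot("top")
c=lambda L:[(180+x/2.2,60+y/2.2) for x,y in L]
# order: far-left, far-right, near-right, near-left  (x away, y left)
for n,px,z,loc in [("rack",[(157,200),(327,216),(310,393),(132,374)],.044,[(.1,.1),(.1,-.1),(-.1,-.1),(-.1,.1)]),
 ("mat",[(386,237),(453,239),(448,384),(380,381)],.003,[(.085,.04),(.085,-.04),(-.085,-.04),(-.085,.04)]),
 ("mic",[(549,205),(690,233),(664,398),(519,372)],.012,[(.13,.055),(.13,-.115),(-.07,-.115),(-.07,.055)]),
 ("steel",[(212,263),(255,266),(241,383),(197,379)],.045,[(.065,.025),(.065,-.025),(-.065,-.025),(-.065,.025)]),
 ("brass",[(269,264),(312,266),(299,383),(256,379)],.045,[(.065,.025),(.065,-.025),(-.065,-.025),(-.065,.025)])]:
    print(n,*fit(loc,pix2w(p,c(px),z)))
print("cap",pix2w(p,c([(627,258)]),.199), "bar ends", pix2w(p,c([(587,262),(580,356)]),.057))
t=tool(); print(t[:3])
E
```

```text
rack [ 0.55126404  0.1754949  -0.09809934] [[ 0.6  2.9]
 [-0.2 -3. ]
 [-0.2 -1.2]
 [-0.2  1.3]]
mat [ 0.54175835 -0.03396466 -0.04570426] [[ 1.6  1.2]
 [ 0.2 -0.9]
 [-1.2 -1.6]
 [-0.6  1.3]]
mic [ 0.52739083 -0.21430182 -0.19832528] [[ 2.2  2.1]
 [ 1.2 -1. ]
 [-3.9 -2.1]
 [ 0.4  1.1]]
steel [ 0.51982347  0.18013647 -0.09917625] [[ 0.3  1. ]
 [-1.3 -0.5]
 [ 0.1 -0.9]
 [ 1.   0.3]]
brass [ 0.51977898  0.11613654 -0.09523823] [[ 1.2  1.2]
 [-1.4 -0.6]
 [-0.2 -1.6]
 [ 0.4  1. ]]
cap [[ 0.56006921 -0.21916963  0.199     ]] bar ends [[ 0.58640094 -0.21773025  0.057     ]
 [ 0.48222443 -0.20602074  0.057     ]]
(array([ 0.14682928, -0.63322512,  0.22303482]), np.float64(-76.94251948385183), array([ 1.22607158e-05, -9.21001172e-05, -9.99999996e-01]))
```

```bash
python3 -m pendant '6 3.4 4.2 1 -2.5; 6 6.8 8.5 1 -5; 6 10.2 12.8 1 -7.5; 6 13.6 17 1 -10; 6 17 21.2 1 -12.5;6 20 25 1 -15;6 23 28.8 1 -17;6 26 32 0 -20;6 28 35 0 -22;6 29 36 0 -24.4'; python3 -m pendant '6 2 2.5 0 0; 6 4.2 5.3 0 0;6 4.2 5.7 0 0;6 4.2 5.7 0 0;6 4.2 5.7 0 0'
python3 - <<'E'
from h import *
print(tool()[:2])
p=shot("wrist"); save(p,"w1.png"); print(p["origin"]); spot(p,["setting_bar","nest","cap_mid","micrometer","cup"])
E
```

```text
t: 2.08
ee_pos: [0.4082, -0.3076, 0.2255]
eef_rot: [2.327, 1.57, -1.014]
force: [0.5, -0.5, -0.8]
gripper_width: 0.0599
t: 2.5
ee_pos: [0.4489, -0.2529, 0.2253]
eef_rot: [1.259, 1.57, -2.081]
force: [-0.2, -0.1, 0.4]
gripper_width: 0.0598
(array([ 0.44894852, -0.25286655,  0.22528923]), np.float64(-101.33765430938656))
[ 0.51274149 -0.26506253  0.37591723]
setting_bar 0.78 [ 0.515 -0.212  0.055] [258. 112.]
nest 0.91 [ 0.539 -0.254  0.081] [296.  71.]
cap_mid 0.89 [ 0.541 -0.249  0.079] [289.  71.]
micrometer 0.89 [ 0.538 -0.253  0.077] [295.  74.]
cup 0.97 [ 0.401 -0.069  0.049] [150. 252.]
```

View pics/w1.png

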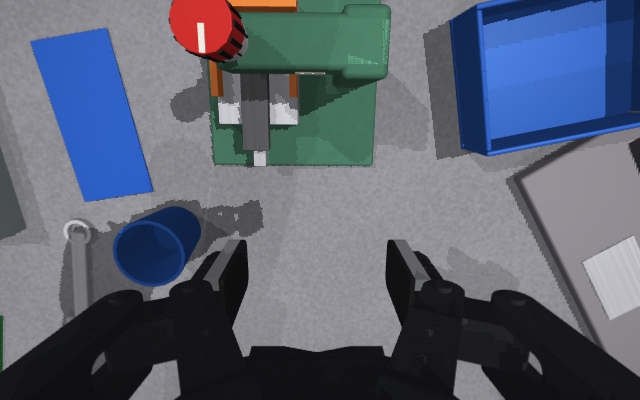

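Wrist view: bar near end at (242–269,150), tongue end at (260,165), platform front corners at (216,124) and (299,124), base front corners at (214,164) and (372,165), and cap at (201,20).

```bash
python3 - <<'E'
from h import *
p=shot("wrist")
A=pix2w(p,[(217,124),(299,124)],.045);B=pix2w(p,[(214,164),(372,165)],.012);T=pix2w(p,[(254,165),(267,165)],.045)
w=np.r_[A,B,T]
print(fit([(-.025,.037),(-.025,-.037),(-.07,.055),(-.07,-.115),(-.065,.006),(-.065,-.006)],w))
print("bar",pix2w(p,[(242,150),(269,150),(246,74),(268,74)],.057))
print("mat",pix2w(p,[(31,42),(107,28),(153,191),(85,201)],.003))
print("cup",pix2w(p,[(115,250),(188,250)],.07),"cap",pix2w(p,[(201,20)],.199))
E
```

```text
(array([ 0.52886656, -0.21450634, -0.20390249]), array([[ 0.4, -1.9],
       [ 0.7,  1. ],
       [-0.3,  0.9],
       [-0.2, -1.1],
       [-0.4,  0.3],
       [-0.3,  0.9]]))
bar [[ 0.48422769 -0.19090322  0.057     ]
 [ 0.47926443 -0.21528132  0.057     ]
 [ 0.54777631 -0.21113662  0.057     ]
 [ 0.54395479 -0.22993376  0.057     ]]
mat [[ 0.62595653  0.00074655  0.003     ]
 [ 0.62289987 -0.07811005  0.003     ]
 [ 0.45503359 -0.0696804   0.003     ]
 [ 0.45920657  0.00871757  0.003     ]]
cup [[ 0.41698267 -0.05073465  0.07      ]
 [ 0.40305241 -0.11911928  0.07      ]] cap [[ 0.55930292 -0.22095666  0.199     ]]
```

```bash
python3 -m pendant '6 2 2.4 0 0; 6 4.1 4.8 0 0;6 4.1 4.8 -3.5 0;6 4.1 4.8 -7 0;6 4.1 4.8 -10 0;6 4.1 4.8 -13 0;6 4.1 4.8 -15 0;6 4.1 4.8 -16.7 0;6 4.1 4.8 -16.7 0;6 4.1 4.8 -16.7 0'; python3 -m pendant '2 0 0 0 0;1.5 0 0 0 0;1.5 0 0 0 0;1.5 0 0 0 0;1.5 0 0 0 0;1.5 0 0 0 0;1.5 0 0 0 0;1.5 0 0 0 0' 60
```

```text
t: 3.68
ee_pos: [0.4897, -0.2044, 0.0578]
eef_rot: [-0.118, 1.569, 2.825]
force: [0.8, -0.2, 0.1]
gripper_width: 0.0603
t: 4.35
ee_pos: [0.4904, -0.2043, 0.0583]
eef_rot: [2.145, 1.571, -1.194]
force: [0.1, 0.7, -0.1]
gripper_width: 0.015
```

```bash
python3 - <<'E'
from h import *
p=shot("wrist"); save(p,"w2.png")
E
```

```text
(no output)
```

View pics/w2.png

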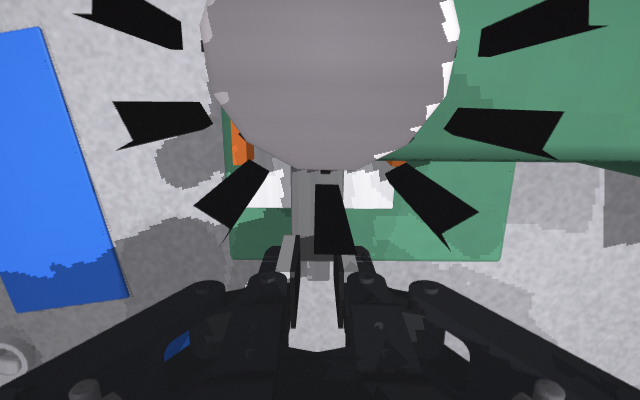

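```bash
python3 - <<'E'
from h import *
p=shot("wrist"); im=p["color"]
print(w2pix(p,[(.4817,-.203,.057),(.4904,-.2043,.052),(.4904,-.2043,.033),(.465,-.2014,.045)]).round(0))
cv2.imwrite("pics/w3.png",cv2.resize(cv2.convertScaleAbs(im[150:350,220:420,::-1],alpha=1.8),None,fx=3.5,fy=3.5,interpolation=2)[:600])
q=shot("scene");save(q,"s3.png",(180,220,340,380),3.7);spot(q,["setting_bar"])
spot(p,["setting_bar"]); spot(shot("top"),["setting_bar"])
E
```

```text
[[318. 261.]
 [317. 240.]
 [317. 227.]
 [321. 280.]]
setting_bar 0.62 [ 0.561 -0.227  0.057] [247. 303.]
setting_bar 0.85 [ 0.513 -0.204  0.055] [307. 199.]
setting_bar 0.66 [ 0.566 -0.203  0.013] [437. 191.]
setting_bar 0.51 [ 0.552 -0.212  0.058] [445. 193.]
```

View pics/w3.png

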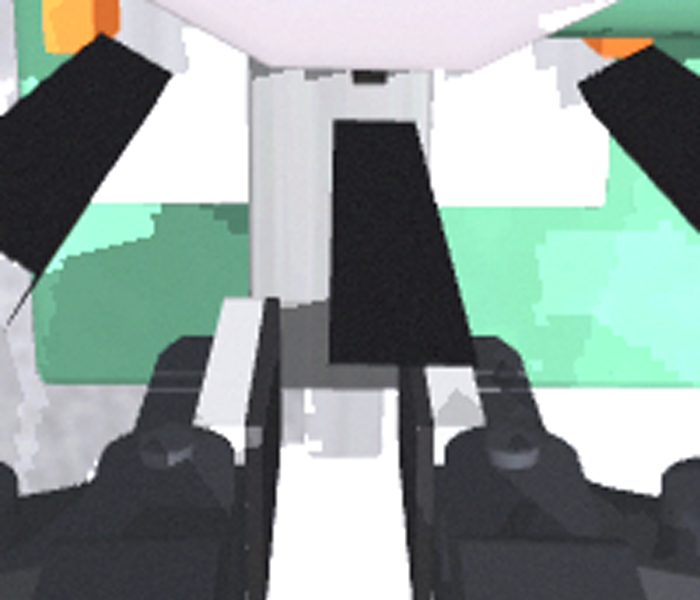

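View pics/s3.png

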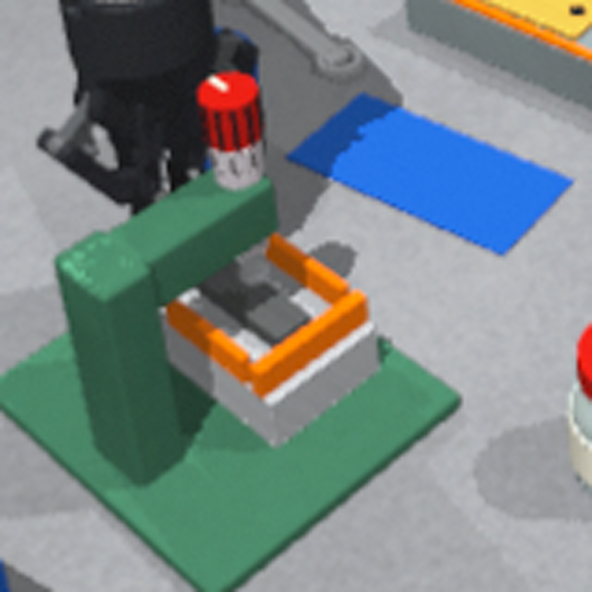

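```bash
python3 - <<'E'
from h import *
p=shot("wrist"); e,y,_,s=tool(); print(e,y,s["gripper_width"],s["force"],p["origin"],p["attitude"])
u=np.array([np.cos(np.radians(y+90)),np.sin(np.radians(y+90)),0]); v=np.array([np.cos(np.radians(y)),np.sin(np.radians(y)),0])
for z in (.033,.045,.057,.07,.08):
    b=np.array([e[0],e[1],z]); print(z,w2pix(p,[b+.011*u+.0075*v,b+.011*u-.0075*v,b-.011*u-.0075*v]).round(0).tolist())
E
python3 -m pendant '1.5 0 0 1 0;1.5 0 0 1 0;1.5 0 0 1 0'
```

```text
[ 0.49034761 -0.20429068  0.05822758] -101.34084621673148 0.015063566641787932 [-0.65136774 -0.64649252 -0.473347  ] [ 0.55405994 -0.21665297  0.2088611 ] [-0.26307258 -0.00206254 -1.768838  ]
0.033 [[331.0, 207.0], [302.0, 207.0], [303.0, 246.0]]
0.045 [[332.0, 214.0], [302.0, 214.0], [302.0, 255.0]]
0.057 [[333.0, 222.0], [301.0, 222.0], [301.0, 266.0]]
0.07 [[334.0, 233.0], [299.0, 233.0], [300.0, 279.0]]
0.08 [[336.0, 242.0], [298.0, 242.0], [299.0, 291.0]]
t: 5.0
ee_pos: [0.4911, -0.2046, 0.0692]
eef_rot: [2.913, 1.569, -0.427]
force: [0.5, 0.5, 0.3]
gripper_width: 0.0149
```

```bash
python3 -m pendant '1.5 0 0 3 0;1.5 0 0 6 0;1.5 -3 0.6 6 0;1.5 -5 1 6 0;1.5 -5 1 6 0;1.5 -5 1 6 0;1.5 -5 1 6 0'
python3 - <<'E'
from h import *
p=shot("wrist"); e,y,_,s=tool(); print(e,y,p["origin"])
print(w2pix(p,[e,e-[0,0,.025],e-[0,0,.006],(.4817,-.203,.057)]).round(0).tolist())
spot(p,["setting_bar"])
cv2.imwrite("pics/w4.png",cv2.convertScaleAbs(p["color"][:,:,::-1],alpha=1.5))
E
```

```text
t: 5.58
ee_pos: [0.441, -0.1945, 0.1286]
eef_rot: [2.948, 1.569, -0.391]
force: [1.0, 0.0, 0.8]
gripper_width: 0.0148
[ 0.44127917 -0.19442951  0.12842293] -101.33151117501312 [ 0.5045526  -0.20674563  0.27925775]
[[317.0, 245.0], [316.0, 226.0], [317.0, 240.0], [317.0, 140.0]]
setting_bar 0.86 [ 0.52  -0.212  0.053] [320.  75.]
```

View pics/w4.png

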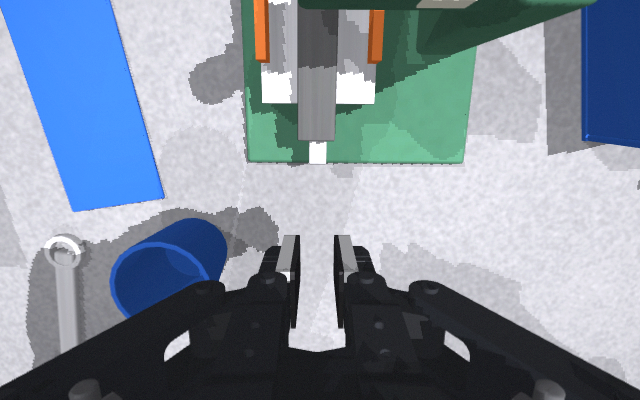

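```bash
python3 -m pendant '1.5 -1 0 -4 0;1.5 -1 0 -7 0;1.5 -1 0 -9 0;1.5 -1 0 -9.8 0;1.5 -1 0 -9.8 0;1.5 -1 0 -9.8 0;1.5 -1 0 -9.8 0'
python3 -m pendant '1.5 0 0 -0.2 0;1.5 0 0 -0.4 0;1.5 0 0 -0.6 0;1.5 0 0 -0.6 0'
```

```text
t: 6.27
ee_pos: [0.432, -0.1948, 0.0315]
eef_rot: [2.957, 1.568, -0.382]
force: [0.3, -0.7, -0.1]
gripper_width: 0.0148
t: 6.6
ee_pos: [0.4303, -0.1944, 0.0243]
eef_rot: [2.012, 1.571, -1.327]
force: [-1.6, 0.9, 0.0]
gripper_width: 0.0152
```

```bash
python3 -m pendant '1.5 0 0 -0.15 0;1.5 0 0 -0.3 0;1.5 0 0 -0.3 0'
python3 -m pendant '1.5 0 0 -0.15 0;1.5 0 0 -0.3 0;1.5 0 0 -0.3 0'
```

```text
t: 6.85
ee_pos: [0.4301, -0.1943, 0.021]
eef_rot: [0.077, 1.57, 3.02]
force: [-0.2, -0.2, 0.5]
gripper_width: 0.0151
t: 7.1
ee_pos: [0.4301, -0.1942, 0.0179]
eef_rot: [-0.002, 1.57, 2.942]
force: [-1.0, -0.1, -0.6]
gripper_width: 0.0148
```

```bash
for i in 1; do python3 -m pendant '1.5 0 0 -0.2 0;1.5 0 0 -0.4 0;1.5 0 0 -0.6 0;1.5 0 0 -0.6 0'; done
python3 - <<'E'
from h import *
p=shot("wrist"); save(p,"w5.png",(200,180,440,360),3); e,y,_,s=tool(); print(w2pix(p,[(e[0],e[1],0)]))
E
```

```text
t: 7.43
ee_pos: [0.43, -0.1942, 0.0118]
eef_rot: [-0.079, 1.57, 2.865]
force: [-1.0, -0.6, -0.3]
gripper_width: 0.0152
[[316.75363192 235.85560099]]
```

View pics/w5.png

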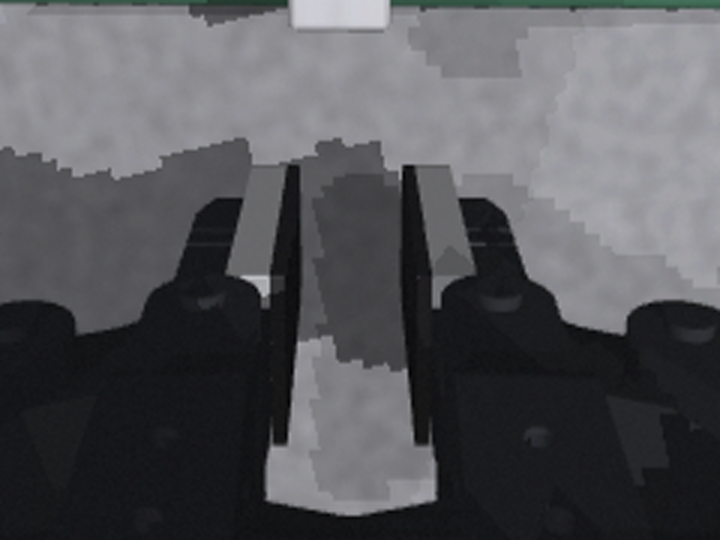

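```bash
python3 -m pendant '1.5 0 0 -0.3 0;1.5 0 0 -0.6 0;1.5 0 0 -0.9 0;1.5 0 0 -1.2 0;1.5 0 0 -1.2 0'; python3 -m pendant '1.5 0 0 -0.2 0;1.5 0 0 -0.4 0;1.5 0 0 -0.6 0;1.5 0 0 -0.8 0;1.5 0 0 -0.8 0'
```

```text
t: 7.9
ee_pos: [0.4298, -0.1941, -0.0004]
eef_rot: [-0.117, 1.569, 2.826]
force: [-0.2, -0.5, -1.4]
gripper_width: 0.0148
t: 8.32
ee_pos: [0.4303, -0.1943, -0.0079]
eef_rot: [0.454, 1.571, -2.886]
force: [-0.0, -0.9, 0.8]
gripper_width: 0.015
```

```bash
python3 -m pendant '1.5 0 0 -0.2 0;1.5 0 0 -0.3 0;1.5 0 0 -0.3 0'; python3 -m pendant '1.5 0 0 -0.2 0;1.5 0 0 -0.2 0;1.5 0 0 -0.2 0';python3 -m pendant '1.5 0 0 -0.2 0;1.5 0 0 -0.2 0;1.5 0 0 -0.2 0'
```

```text
t: 8.57
ee_pos: [0.4304, -0.1944, -0.0081]
eef_rot: [0.69, 1.569, -2.65]
force: [-7.8, 4.0, 28.9]
gripper_width: 0.0149
t: 8.82
ee_pos: [0.4305, -0.1944, -0.0082]
eef_rot: [0.8, 1.569, -2.54]
force: [-12.9, 5.6, 49.9]
gripper_width: 0.0152
t: 9.07
ee_pos: [0.4305, -0.1944, -0.0083]
eef_rot: [0.777, 1.568, -2.563]
force: [-17.6, 7.8, 70.4]
gripper_width: 0.015
```

Contact is at reported TCP z = −0.008, so the tips really sit 8 mm *above* the reported TCP, not 25 mm below it. All heights need correcting by 33 mm. I'll lift, flip the tool by a half turn (which keeps the camera away from the cap), and retry.

```bash
python3 -m pendant '5 0 0 4 0;5 0 0 8 0;5 0 0 12 7;5 0 0 15 14;5 0 0 15 21;5 0 0 15 28;5 0 0 15 35;5 0 0 15 42;5 0 0 15 49;5 0 0 15 56'; python3 -m pendant '5 0 0 0 7;5 0 0 0 14;5 0 0 0 21;5 0 0 0 28;5 0 0 0 35;5 0 0 0 42;5 0 0 0 49;5 0 0 0 56;5 0 0 0 63;5 0 0 0 70';python3 -m pendant '5 0 0 0 7;5 0 0 0 14;5 0 0 0 21;5 0 0 0 28;5 0 0 0 35;5 0 0 0 42;5 0 0 0 49;5 0 0 0 54;5 0 0 0 54'
python3 -c "
from h import *
print(tool()[:2],tool()[3]['qpos'])"
```

```text
t: 9.9
ee_pos: [0.4302, -0.1943, 0.1352]
eef_rot: [0.875, 1.571, -1.481]
force: [-0.6, 0.2, 0.2]
gripper_width: 0.0499
t: 10.73
ee_pos: [0.4302, -0.1943, 0.1351]
eef_rot: [-2.429, 1.571, 2.719]
force: [1.0, 0.1, 0.3]
gripper_width: 0.0502
t: 11.48
ee_pos: [0.4302, -0.1943, 0.1351]
eef_rot: [2.096, 1.571, 1.899]
force: [0.7, 0.7, -0.4]
gripper_width: 0.0502
(array([ 0.43016094, -0.19434171,  0.13510814]), np.float64(78.72728253931695)) [ 0.93072167  0.22091401 -0.67000451  2.03398441  0.16897111  0.94036952
  1.54645737]
```

```bash
python3 -m pendant '5 3 -0.5 0 0;5 5.7 -1.05 -2 0;5 5.7 -1.05 -5 0;5 5.7 -1.05 -8 0;5 5.7 -1.05 -10 0;5 5.7 -1.05 -10.9 0;5 5.7 -1.05 -10.9 0'; python3 -m pendant '1.5 0 0 0 0;1.5 0 0 0 0;1.5 0 0 0 0;1.5 0 0 0 0;1.5 0 0 0 0;1.5 0 0 0 0;1.5 0 0 0 0' 60
```

```text
t: 12.07
ee_pos: [0.4856, -0.2042, 0.0242]
eef_rot: [2.874, 1.566, 2.675]
force: [0.0, -0.7, 0.6]
gripper_width: 0.05
t: 12.65
ee_pos: [0.4888, -0.2052, 0.028]
eef_rot: [-0.238, 1.568, -0.436]
force: [-0.1, 0.3, 6.1]
gripper_width: 0.0227
```

```bash
python3 -m pendant '1.5 0 0 0.4 0;1.5 0 0 0.5 0;1.5 -1.5 0.3 0.5 0;1.5 -3 0.6 0.5 0;1.5 -4.5 0.9 0.5 0;1.5 -6 1.2 0.5 0;1.5 -6.5 1.3 0.5 0;1.5 -6.5 1.3 0.5 0' 80; python3 - <<'E'
from h import *
print(tool()[:2]);p=shot("scene");save(p,"s6.png",(180,180,340,320),4)
E
```

```text
t: 13.32
ee_pos: [0.4205, -0.1918, 0.031]
eef_rot: [-2.887, 1.569, -3.085]
force: [0.2, -0.9, -2.7]
gripper_width: 0.0226
(array([ 0.42049102, -0.19183958,  0.0309953 ]), np.float64(78.6197746957505))
```

View pics/s6.png

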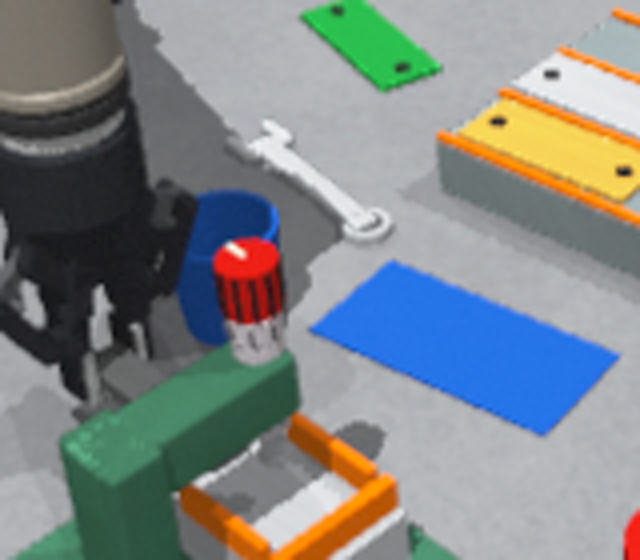

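```bash
python3 -m pendant '1.5 -1 0.2 3 0;1.5 -1 0.2 6 0;1.5 -1 0.2 9 0;1.5 -1 0.2 11 0;1.5 0 3 11 3;1.5 2 6 11 6;1.5 4 9 11 8.8;1.5 6 12 11 8.8;1.5 7.2 15 11 8.8;1.5 7.3 16 11 8.8' 80; python3 -m pendant '1.5 0 0 -3 0;1.5 0 0 -6 0;1.5 0 0 -9 0;1.5 0 0 -10.5 0;1.5 0 0 -11.5 0;1.5 0 0 -12 0;1.5 0 0 -12 0'; python3 - <<'E'
from h import *
print(tool()[:2]);p=shot("scene");spot(p,["setting_bar"]);spot(shot("top"),["setting_bar"]); p=shot("wrist"); spot(p,["setting_bar"]);save(p,"w7.png")
E
```

```text
t: 14.2
ee_pos: [0.4994, -0.0253, 0.1425]
eef_rot: [0.807, 1.563, 0.769]
force: [0.5, 0.5, -1.7]
gripper_width: 0.0221
t: 14.78
ee_pos: [0.4957, -0.0317, 0.0208]
eef_rot: [2.157, 1.57, 2.112]
force: [-0.3, -0.1, -1.3]
gripper_width: 0.0221
(array([ 0.49565622, -0.03169806,  0.02083792]), np.float64(87.45593821674528))
setting_bar 0.73 [ 0.554 -0.041  0.048] [296. 253.]
setting_bar 0.29 [ 0.56  -0.044  0.005] [299. 269.]
setting_bar 0.89 [ 0.505 -0.035  0.048] [309. 294.]
setting_bar 0.52 [0.529 0.099 0.046] [627. 329.]
```

View pics/w7.png

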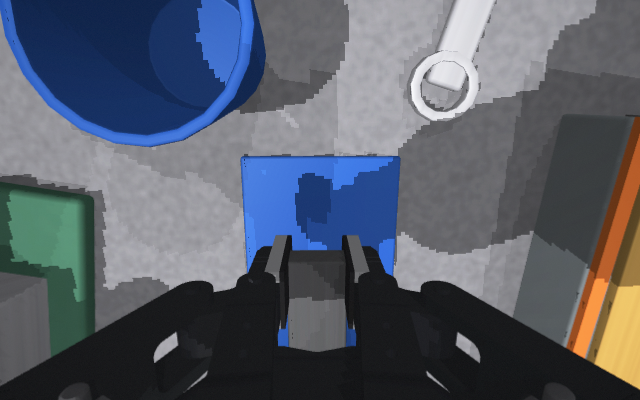

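The bar is gripped level above the mat and lined up with it.

```bash
python3 -m pendant '1.5 0 0 -0.8 0;1.5 0 0 -1.6 0;1.5 0 0 -2.2 0;1.5 0 0 -2.4 0;1.5 0 0 -2.4 0;1.5 0 0 -2.4 0'; python3 -m pendant '3 0 0 0 0;4 0 0 0 0;5 0 0 0 0;5 0 0 0 0;5 0 0 3 0;5 0 0 7 0;5 0 0 11 0;5 0 0 15 0;5 0 0 15 0'; python3 - <<'E'
from h import *
print(tool()[:2])
for n in("scene","top","wrist"):
    p=shot(n);spot(p,["setting_bar"])
    if n=="wrist": save(p,"w8.png")
E
```

```text
t: 15.58
ee_pos: [0.4951, -0.0317, -0.0031]
eef_rot: [2.67, 1.57, 2.625]
force: [-0.1, -0.3, -1.3]
gripper_width: 0.022
t: 16.33
ee_pos: [0.501, -0.0311, 0.1549]
eef_rot: [-0.101, 1.556, -0.146]
force: [1.5, 0.7, -0.5]
gripper_width: 0.0501
(array([ 0.50104218, -0.03113781,  0.15487042]), np.float64(87.46146047184))
setting_bar 0.92 [ 0.549 -0.041  0.015] [296. 264.]
setting_bar 0.92 [ 0.54  -0.034  0.012] [317. 234.]
```

```bash
python3 -m pendant '5 0 0 0 0;2 2.4 4 0 0;0 4.8 8 0 -1;0 7.2 12 0 -2;0 9.6 16 0 -3;0 11.5 19 0 -3;0 12.1 20.3 0 -3;0 12.1 20.3 0 -3;0 12.1 20.3 0 -3'; python3 - <<'E'
from h import *
print(tool()[:2]);p=shot("wrist");spot(p,["shim_steel","shim_brass"])
im=p["color"];cv2.imwrite("pics/w9.png",im[:,:,::-1])
E
```

```text
t: 17.38
ee_pos: [0.6155, 0.1737, 0.1457]
eef_rot: [2.822, 1.568, 2.73]
force: [-0.4, -0.6, 0.2]
gripper_width: -0.0001
(array([0.61551116, 0.17369592, 0.1457403 ]), np.float64(84.68441378082844))
shim_steel 0.98 [0.534 0.175 0.044] [307.  81.]
shim_steel 0.72 [0.564 0.387 0.001] [568.  97.]
shim_brass 0.65 [0.529 0.12  0.047] [227.  80.]
shim_brass 0.28 [ 0.528 -0.021  0.004] [ 69. 100.]
```

View pics/w9.png

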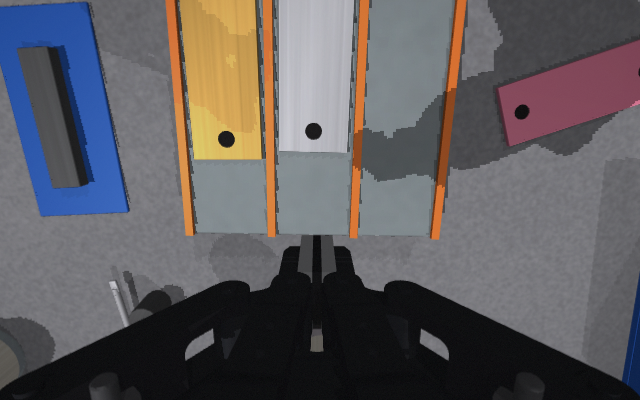

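The fingers hang behind the steel plate. Its far end is at row 151 (columns 278–348), brass's is at row 159 (195–262), and the rack back edge is at row 234.

```bash
python3 - <<'E'
from h import *
p=shot("wrist")
r=pix2w(p,[(278,151),(348,152),(195,160),(262,159)],.045); print(r.round(4))
b=pix2w(p,[(194,234),(432,238)],.040); print(b.round(4))
yaw=-.0981;c=np.array([.5513,.1755])
Rm=np.array([[np.cos(yaw),np.sin(yaw)],[-np.sin(yaw),np.cos(yaw)]])
print(((np.r_[r,b][:,:2]-c)@Rm.T).round(4))
print("mat",pix2w(p,[(0,5),(90,2),(128,211),(42,216)],.003).round(4),"bar",pix2w(p,[(20,47),(52,47),(83,186),(51,188)],.015).round(4))
E
```

```text
[[0.5809 0.1442 0.045 ]
 [0.5866 0.195  0.045 ]
 [0.5815 0.0826 0.045 ]
 [0.5856 0.1318 0.045 ]]
[[0.6405 0.0688 0.04  ]
 [0.6621 0.2566 0.04  ]]
[[ 0.0325 -0.0282]
 [ 0.0333  0.0228]
 [ 0.0392 -0.0895]
 [ 0.0384 -0.0401]
 [ 0.0992 -0.0975]
 [ 0.1024  0.0916]]
mat [[ 0.4532 -0.0604  0.003 ]
 [ 0.4582  0.0096  0.003 ]
 [ 0.6262 -0.0014  0.003 ]
 [ 0.6233 -0.0798  0.003 ]] bar [[ 0.4867 -0.0451  0.015 ]
 [ 0.4892 -0.0207  0.015 ]
 [ 0.5978 -0.0267  0.015 ]
 [ 0.5968 -0.0542  0.015 ]]
```

```bash
python3 -m pendant '0 0 -0.5 -3 0;0 0 -0.5 -6 0;0 0 -0.5 -9 0;0 0 -0.5 -10.5 0;0 0 -0.5 -11.1 0;0 0 -0.5 -11.1 0;0 0 -0.5 -11.1 0'; python3 -m pendant '0 -0.8 0.08 0 0;0 -1.6 0.16 0 0;0 -2.4 0.24 0 0;0 -3.2 0.31 0 0;0 -4 0.39 0 0;0 -4.8 0.47 0 0;0 -5.6 0.55 0 0;0 -6.4 0.62 0 0;0 -7.1 0.69 0 0;0 -7.1 0.69 0 0'
python3 -c "
from h import *
p=shot('wrist');print(tool()[:2]);spot(p,['shim_steel']);save(p,'w10.png')"
```

```text
t: 18.17
ee_pos: [0.6172, 0.1663, 0.0375]
eef_rot: [0.486, 1.569, 0.388]
force: [0.5, -1.3, 0.3]
gripper_width: -0.0001
t: 19.0
ee_pos: [0.5441, 0.1734, 0.0368]
eef_rot: [-2.239, 1.57, -2.335]
force: [-1.0, -0.0, 6.7]
gripper_width: 0.0001
(array([0.5441081 , 0.17339162, 0.0368176 ]), np.float64(84.48428350725081))
shim_steel 0.87 [0.575 0.339 0.004] [609. 250.]
shim_steel 0.67 [0.497 0.18  0.044] [321. 150.]
```

```bash
python3 -c "
import cv2
im=cv2.imread('pics/w10.png');cv2.imwrite('pics/w10c.png',im[60:330,150:500])
g=im[:,321].astype(int);print([ (r,g[r].tolist()) for r in range(60,236,6)])"
```

```text
[(60, [189, 182, 182]), (66, [189, 183, 183]), (72, [26, 25, 26]), (78, [28, 28, 30]), (84, [29, 27, 28]), (90, [190, 184, 183]), (96, [190, 183, 183]), (102, [189, 184, 184]), (108, [189, 183, 183]), (114, [188, 182, 182]), (120, [188, 183, 182]), (126, [189, 183, 183]), (132, [167, 161, 161]), (138, [168, 161, 161]), (144, [166, 161, 161]), (150, [166, 160, 161]), (156, [166, 161, 160]), (162, [166, 160, 159]), (168, [165, 160, 160]), (174, [165, 159, 159]), (180, [165, 160, 160]), (186, [165, 159, 159]), (192, [164, 158, 159]), (198, [165, 160, 159]), (204, [163, 158, 158]), (210, [92, 89, 89]), (216, [90, 88, 87]), (222, [90, 87, 87]), (228, [90, 88, 87]), (234, [88, 85, 85])]
```

View pics/w10c.png

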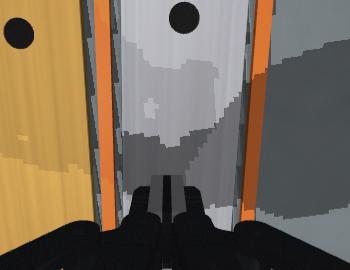

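```bash
python3 -c "
from h import *
p=shot('wrist');print(pix2w(p,[(334,78)],.045));q=shot('top');print(pix2w(q,[(180+220/2.2,60+367/2.2),(180+232/2.2,60+278/2.2)],.045))
print(sense()['force'],sense()['ee_pos'])"
```

```text
[[0.46945617 0.18777388 0.045     ]]
[[0.47003279 0.18602451 0.045     ]
 [0.56966218 0.17477216 0.045     ]]
[-2.5565495  -0.67769165  9.3243312 ] [0.54409123 0.17343808 0.03681574]
```

The hole hasn't moved, so the fingers rode over the plate top (0.045 ↔ ee 0.0368). I'll go back and come in lower.

```bash
python3 -m pendant '0 0 0 2 0;0 3 -0.3 2 0;0 6 -0.6 2 0;0 7.2 -0.7 2 0;0 7.2 -0.7 1 0;0 7.2 -0.7 0 0;0 7.2 -0.7 -0.2 0;0 7.2 -0.7 -0.2 0;0 7.2 -0.7 -0.2 0'; python3 -m pendant '0 0 0 0 0;0 0 0 0 0;0 0 0 0 0'
```

```text
t: 19.95
ee_pos: [0.6152, 0.1664, 0.0332]
eef_rot: [-2.885, 1.568, -2.981]
force: [0.8, -0.7, -0.4]
gripper_width: 0.0001
t: 20.2
ee_pos: [0.617, 0.1662, 0.0343]
eef_rot: [3.122, 1.571, 3.025]
force: [0.6, -0.3, 0.4]
gripper_width: -0.0002
```

```bash
python3 -m pendant '0 0 0 -0.1 0;0 -0.8 0.08 -0.1 0;0 -1.6 0.16 -0.1 0;0 -2.2 0.22 -0.1 0;0 -2.8 0.27 -0.1 0;0 -3.4 0.33 -0.1 0;0 -4 0.39 -0.1 0;0 -4 0.39 -0.1 0'; python3 -m pendant '0 -0.7 0.07 0 0;0 -1.4 0.14 0 0;0 -2.1 0.21 0 0;0 -2.6 0.25 0 0;0 -3.1 0.3 0 0;0 -3.1 0.3 0 0;0 -3.1 0.3 0 0'; python3 - <<'E'
from h import *
p=shot("wrist");print(tool()[:2]);save(p,"w11.png");spot(p,["shim_steel"]);q=shot("scene");spot(q,["shim_steel"])
E
```

```text
t: 20.87
ee_pos: [0.5757, 0.1702, 0.0333]
eef_rot: [-2.689, 1.57, -2.784]
force: [0.1, -0.3, -0.8]
gripper_width: -0.0002
t: 21.45
ee_pos: [0.5457, 0.173, 0.0332]
eef_rot: [-2.825, 1.57, -2.922]
force: [0.8, -0.0, -0.5]
gripper_width: -0.0
(array([0.54593904, 0.17295603, 0.03316278]), np.float64(84.46090507996837))
shim_steel 0.9 [0.573 0.338 0.004] [615. 246.]
shim_steel 0.66 [0.484 0.179 0.043] [316. 114.]
shim_steel 0.91 [0.471 0.179 0.043] [316. 200.]
shim_steel 0.8 [0.562 0.393 0.004] [380. 186.]
shim_steel 0.75 [0.299 0.213 0.006] [273. 190.]
```

```bash
python3 -m pendant '0 0 0 2 0;0 2 -2.2 3 0;0 4 -4.4 3 0;0 6.4 -7.1 3 0;0 6.4 -7.1 3 0;0 6.4 -7.1 1 0;0 6.4 -7.1 0.2 0;0 6.4 -7.1 0 0;0 6.4 -7.1 0 0;0 6.4 -7.1 0 0'; python3 -m pendant '0 -0.8 0.08 0 0;0 -1.6 0.16 0 0;0 -2.2 0.22 0 0;0 -2.8 0.27 0 0;0 -3.4 0.33 0 0;0 -4 0.39 0 0;0 -4 0.39 0 0'; python3 -m pendant '0 -0.7 0.07 0 0;0 -1.4 0.14 0 0;0 -2.1 0.21 0 0;0 -2.6 0.25 0 0;0 -3.1 0.3 0 0;0 -3.1 0.3 0 0;0 -3.1 0.3 0 0'; python3 - <<'E'
from h import *
print(tool()[:2]);q=shot("scene");spot(q,["shim_steel","shim_brass"])
E
python3 -m pendant '0 0 0 3 0;0 0 0 7 0;0 -4 2 11 0;4 -8 4 13 0;8 -12 6.2 13 0;8 -14 6.8 13 0;8.5 -14 6.8 13 0;8.5 -14 6.8 13 0;8.5 -14 6.8 13 0'
python3 - <<'E'
from h import *
print(tool()[:2]);p=shot("wrist");save(p,"w12.png");spot(p,["shim_steel","shim_brass"]);save(shot("top"),"t12.png")
E
```

```text
t: 22.48
ee_pos: [0.6101, 0.1028, 0.0334]
eef_rot: [1.748, 1.57, 1.653]
force: [-0.0, 1.1, 0.4]
gripper_width: 0.0001
t: 23.07
ee_pos: [0.5689, 0.106, 0.0334]
eef_rot: [-2.612, 1.57, -2.708]
force: [0.1, 0.4, 0.1]
gripper_width: -0.0
t: 23.65
ee_pos: [0.5385, 0.1088, 0.0331]
eef_rot: [-2.822, 1.57, -2.918]
force: [-0.5, 0.6, 0.1]
gripper_width: 0.0003
(array([0.53845827, 0.10884756, 0.03310185]), np.float64(84.47012882556801))
shim_steel 0.83 [0.562 0.391 0.002] [380. 186.]
shim_steel 0.7 [0.297 0.214 0.004] [273. 191.]
shim_steel 0.66 [0.435 0.186 0.044] [306. 195.]
shim_brass 0.56 [0.456 0.119 0.047] [299. 208.]
t: 24.55
ee_pos: [0.3999, 0.1765, 0.1634]
eef_rot: [-0.325, 1.569, -0.422]
force: [0.8, -0.4, 1.2]
gripper_width: 0.0724
(array([0.39992821, 0.1764924 , 0.16344179]), np.float64(84.46511362119895))
shim_steel 0.81 [0.298 0.207 0.006] [341.  54.]
shim_steel 0.78 [0.548 0.428 0.003] [578. 296.]
shim_steel 0.56 [0.466 0.185 0.044] [334. 261.]
shim_brass 0.6 [0.459 0.128 0.046] [267. 261.]
shim_brass 0.56 [ 0.524 -0.158  0.01 ] [  3. 328.]
```

View pics/w12.png

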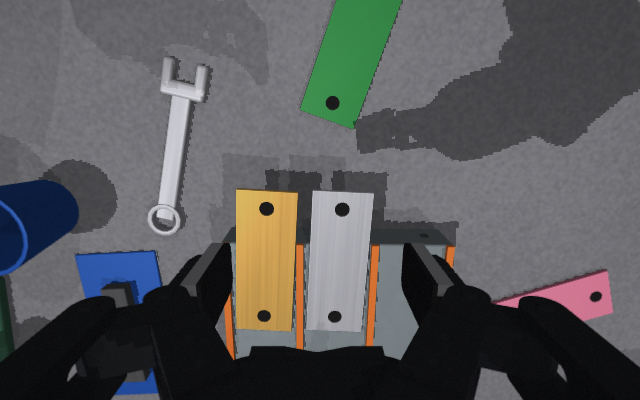

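Both plates overhang the front edge. Near-end corners: brass (236,189) and (298,193), steel (313,191) and (373,194). Rack edge is at row ~243.

```bash
python3 - <<'E'
from h import *
p=shot("wrist")
C=[(-.065,-.025),(-.065,.025)]
for n,px in(("brass",[(236,189),(298,193),(293,332),(234,330)]),("steel",[(313,191),(373,194),(366,331),(306,329)])):
    w=pix2w(p,px,.045); print(n,w.round(4).tolist(), fit([(-.065,-.025),(-.065,.025),(.065,.025),(.065,-.025)],w))
h=pix2w(p,[(267,209),(264,316),(342,209),(335,316)],.045);print(h.round(4))
print("edge",pix2w(p,[(302,243),(378,245)],.044).round(4))
E
```

```text
brass [[0.3946, 0.1122, 0.045], [0.4027, 0.1612, 0.045], [0.5308, 0.1422, 0.045], [0.5236, 0.0896, 0.045]] (array([ 0.46293087,  0.12629519, -0.15934718]), array([[ 0.2, -0.3],
       [-0. ,  0.1],
       [ 0.2, -1.5],
       [-0.4,  1.7]]))
steel [[0.4023, 0.1734, 0.045], [0.4095, 0.2211, 0.045], [0.5363, 0.2076, 0.045], [0.5289, 0.1541, 0.045]] (array([ 0.46923223,  0.18905212, -0.13031845]), array([[-0.7, -0.7],
       [-1.5,  1.2],
       [ 0.7, -2.2],
       [ 1.5,  1.7]]))
[[0.4136 0.1346 0.045 ]
 [0.512  0.1184 0.045 ]
 [0.4196 0.1953 0.045 ]
 [0.5181 0.1812 0.045 ]]
edge [[0.4464 0.1596 0.044 ]
 [0.4545 0.2229 0.044 ]]
```

```bash
python3 -m pendant '6 1.4 1 0 -1.5;6 2.7 2.1 -3 -1.5;6 2.7 2.1 -6 -1.5;6 2.7 2.1 -9 -1.5;6 2.7 2.1 -11 -1.5;6 2.7 2.1 -12 -1.5;6 2.7 2.1 -12 -1.5;6 2.7 2.1 -12 -1.5'; python3 - <<'E'
from h import *
e,y,_,s=tool();print(e,y,s["gripper_width"]);p=shot("wrist");save(p,"w13.png",(180,180,460,360),2.8)
E
```

```text
t: 25.47
ee_pos: [0.4267, 0.1981, 0.0434]
eef_rot: [2.282, 1.57, 2.159]
force: [0.2, 0.8, 0.6]
gripper_width: 0.0598
[0.42671178 0.19811739 0.04335352] 82.93635594652353 0.059825395648632075
```

View pics/w13.png

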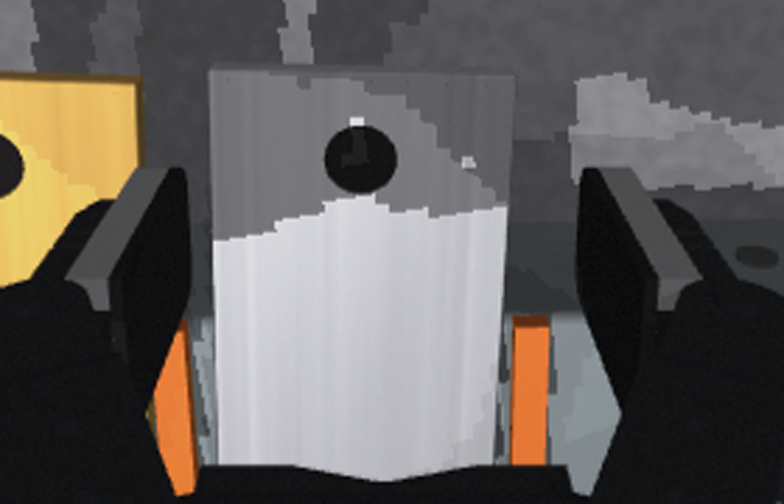

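The left finger sits centred in the gap between brass (142) and steel (210), so I can descend and grip.

```bash
python3 -m pendant '6 0 0 -0.5 0;6 0 0 -1 0;6 0 0 -1.4 0;6 0 0 -1.5 0;6 0 0 -1.5 0;6 0 0 -1.5 0'; python3 -m pendant '4.5 0 0 0 0;4 0 0 0 0;4 0 0 0 0;4 0 0 0 0;4 0 0 0 0;4 0 0 0 0;4 0 0 0 0' 100
```

```text
t: 26.02
ee_pos: [0.4264, 0.1979, 0.0283]
eef_rot: [0.732, 1.571, 0.609]
force: [0.3, 0.1, -0.5]
gripper_width: 0.0601
t: 26.6
ee_pos: [0.4263, 0.1976, 0.0289]
eef_rot: [-1.353, 1.57, -1.476]
force: [-1.8, -1.3, 7.2]
gripper_width: 0.0462
```

```bash
python3 -m pendant '4 0 0 0.3 0;4 0 0 0.8 0;4 0 0 1.5 0;4 0 0 3 0;4 -2 0.2 5 0;4 -5 0.5 7 0;4 -5 0.5 9 0;4 -5 0.5 9 0;4 -5 0.5 9 0'; python3 - <<'E'
from h import *
e,y,_,s=tool();print(e,y,s["gripper_width"],s["moment"]);p=shot("scene");spot(p,["shim_steel","shim_brass"])
p=shot("wrist");save(p,"w14.png",(180,130,460,360),2.5)
E
```

```text
t: 27.35
ee_pos: [0.3773, 0.2031, 0.1193]
eef_rot: [0.178, 1.567, 0.054]
force: [-0.1, -0.5, -3.1]
gripper_width: 0.046
[0.37731998 0.20305136 0.11930846] 82.94222799636096 0.045988206402266044 [ 0.01107042  0.09971644 -0.02282308]
shim_steel 0.88 [0.296 0.215 0.006] [273. 190.]
shim_steel 0.73 [0.434 0.19  0.134] [306. 166.]
shim_steel 0.71 [0.565 0.39  0.004] [381. 186.]
shim_brass 0.88 [0.468 0.123 0.047] [304. 209.]
shim_brass 0.73 [ 0.398 -0.077  0.055] [233. 239.]
shim_brass 0.37 [0.578 0.158 0.042] [347. 215.]
```

View pics/w14.png

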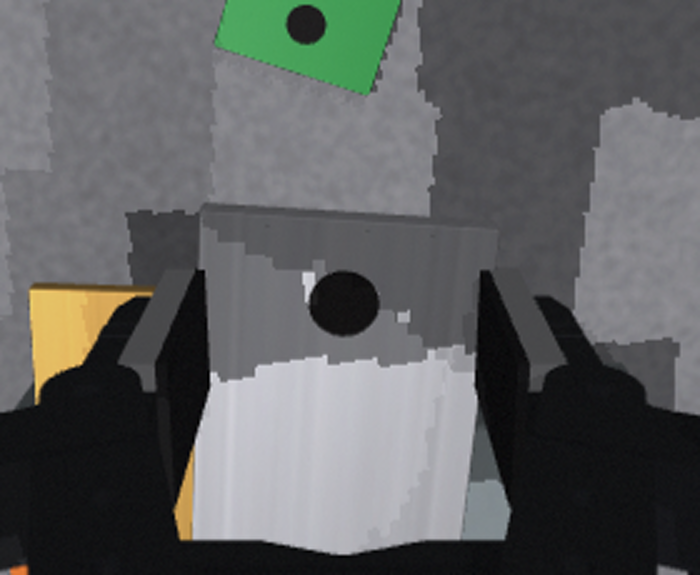

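```bash
python3 - <<'E'
from h import *
p=shot("wrist")
w=pix2w(p,[(260,212),(378.8,221.2),(317.2,251.2)],.135);e,y,_,s=tool();print(w.round(4),e,y,"near edge len",np.linalg.norm(w[1]-w[0]),"edge dir",np.degrees(np.arctan2(*(w[1]-w[0])[1::-1])))
# side edges lower: left (205,290)->(193,530), right (478,380)->(462,540)
q=np.array([(200,205),(192,540),(497,228),(462,540)])/2.5+[180,130]
v=pix2w(p,q,.135);print(v.round(4)); 
for a,b in((0,1),(2,3)): print(np.degrees(np.arctan2(*(v[b]-v[a])[1::-1])))
m=(w[0]+w[1])/2
c=np.cos(np.radians(y-90));sn=np.sin(np.radians(y-90));d=(m-e)[:2];print("near mid in tool (fwd=-): ",d@[c,sn],d@[-sn,c])
E
```

```text
[[0.3497 0.1829 0.135 ]
 [0.3595 0.2301 0.135 ]
 [0.3695 0.2037 0.135 ]] [0.37593047 0.20247016 0.11733912] 82.92683119476115 near edge len 0.04828435283166306 edge dir 78.29633022328994
[[0.3497 0.1829 0.135 ]
 [0.4121 0.1709 0.135 ]
 [0.3595 0.2301 0.135 ]
 [0.4181 0.2193 0.135 ]]
-10.823791662299293
-10.479937542433191
near mid in tool (fwd=-):  -0.021695740983089677 0.0013612634108493928
```

```bash
python3 -m pendant '4 2 -2 1 0;4 4 -5 2 0;4 4.5 -9 2 0;4 5 -13 2 0;4 5 -17 2 0;4 5 -21 2 0;4 5 -25 2 0;4 4.5 -29 2 0;4 4 -33 2 0;4 3.5 -36 2 -0.5' 120; python3 -m pendant '4 0 -1.5 0 0;4 -0.3 -3.2 0 0;4 -0.3 -3.2 -3 0;4 -0.3 -3.2 -6 0;4 -0.3 -3.2 -6 0;4 -0.3 -3.2 -6 0'; python3 - <<'E'
from h import *
e,y,_,s=tool();print(e,y,s["gripper_width"],s["force"])
p=shot("wrist");save(p,"w15.png");q=shot("scene");save(q,"s15.png");spot(q,["shim_steel"]);t=shot("top");spot(t,["shim_steel"]);save(t,"t15.png")
E
```

```text
t: 28.43
ee_pos: [0.4101, -0.1608, 0.1374]
eef_rot: [-3.128, 1.569, 3.021]
force: [-0.6, -0.1, -2.2]
gripper_width: 0.0452
t: 28.93
ee_pos: [0.4067, -0.1881, 0.0767]
eef_rot: [2.61, 1.565, 2.479]
force: [-0.0, -0.3, -1.8]
gripper_width: 0.0452
[ 0.40669038 -0.18812155  0.07668186] 82.49683028347056 0.045165972137381376 [-0.041942   -0.34866829 -1.80975366]
shim_steel 0.72 [ 0.45  -0.197  0.092] [213. 263.]
shim_steel 0.68 [0.294 0.214 0.006] [272. 190.]
shim_steel 0.57 [0.561 0.392 0.003] [380. 186.]
shim_steel 0.88 [ 0.481 -0.199  0.096] [445. 220.]
shim_steel 0.81 [0.288 0.218 0.008] [267. 302.]
shim_steel 0.73 [0.562 0.392 0.006] [202. 192.]
```

```bash
python3 - <<'E'
from h import *
t=shot("top"); z=.0927
# sample brightness across plate & platform along lines perpendicular to mic axis
def prof(x,z,ys):
    a=-.2007;c,s=np.cos(a),np.sin(a)
    P=[(.5283+c*x-s*y,-.2144+s*x+c*y,z) for y in ys]
    px=w2pix(t,P); im=cv2.cvtColor(t["color"],cv2.COLOR_RGB2HSV)
    return [ (int(cv2.remap(im[:,:,1],np.float32([[u]]),np.float32([[v]]),1)[0,0]),int(cv2.remap(im[:,:,2],np.float32([[u]]),np.float32([[v]]),1)[0,0])) for u,v in px]
ys=np.arange(-.040,.041,.004)
for x in(-.05,-.04,-.03,-.02):
    print(x,prof(x,z,ys))
print([round(float(y)*1000) for y in ys])
E
```

```text
-0.05 [(30, 36), (57, 56), (95, 102), (91, 109), (24, 152), (7, 185), (7, 190), (7, 186), (7, 188), (6, 189), (7, 186), (10, 184), (8, 184), (8, 184), (8, 182), (7, 183), (10, 165), (36, 87), (77, 61), (73, 62), (84, 65)]
-0.04 [(26, 44), (89, 85), (109, 101), (88, 105), (18, 151), (7, 189), (6, 188), (7, 186), (8, 187), (7, 188), (7, 187), (9, 185), (7, 183), (7, 183), (8, 181), (7, 182), (8, 169), (27, 92), (56, 57), (54, 57), (80, 61)]
-0.03 [(65, 80), (109, 98), (109, 99), (96, 94), (18, 149), (8, 187), (8, 190), (7, 187), (5, 185), (7, 171), (5, 124), (10, 142), (7, 180), (6, 184), (8, 181), (7, 183), (10, 177), (10, 125), (9, 121), (9, 141), (8, 153)]
-0.02 [(88, 59), (86, 57), (88, 55), (79, 64), (12, 139), (8, 187), (7, 188), (9, 185), (8, 186), (9, 161), (8, 124), (7, 145), (8, 180), (7, 183), (7, 182), (7, 183), (9, 174), (7, 172), (8, 193), (7, 193), (7, 191)]
[-40, -36, -32, -28, -24, -20, -16, -12, -8, -4, 0, 4, 8, 12, 16, 20, 24, 28, 32, 36, 40]
```

```bash
python3 -m pendant '4 0 0 -1.5 0;4 0 0 -3 0;4 0 0 -3.7 0;4 0 0 -3.7 0;4 0 0 -3.7 0'; python3 -m pendant '4 1 -0.2 0 0;4 2.2 -0.45 0 0;4 3.4 -0.7 0 0;4 4.6 -0.93 0 0;4 5.6 -1.14 0 0;4 6.6 -1.34 0 0;4 7.4 -1.5 0 0;4 7.4 -1.5 0 0;4 7.4 -1.5 0 0'
```

```text
t: 29.65
ee_pos: [0.4086, -0.1891, 0.0416]
eef_rot: [0.222, 1.571, 0.091]
force: [0.0, 0.0, -3.0]
gripper_width: 0.0453
t: 30.4
ee_pos: [0.4825, -0.204, 0.0413]
eef_rot: [2.251, 1.57, 2.119]
force: [0.3, 1.0, -2.3]
gripper_width: 0.0453
```

```bash
python3 - <<'E'
from h import *
e,y,_,s=tool();print(e,y,s["gripper_width"],s["force"]);spot(shot("scene"),["shim_steel"]);spot(shot("wrist"),["shim_steel"])
E
```

```text
[ 0.48254486 -0.20400253  0.04125334] 82.46402007685118 0.04530545830284631 [ 0.30473288  0.97280524 -2.32832803]
shim_steel 0.77 [ 0.566 -0.223  0.053] [250. 304.]
shim_steel 0.68 [0.564 0.391 0.003] [380. 186.]
shim_steel 0.6 [0.298 0.212 0.007] [273. 190.]
shim_steel 0.67 [ 0.49  -0.209  0.057] [307. 282.]
```

```bash
python3 -m pendant '4 0 0 -0.3 0;4 0 0 -0.6 0;4 0 0 -0.6 0;4 0 0 -0.6 0'; python3 -m pendant '5 0 0 0 0;6 0 0 0 0;6 0 0 0 0;6 0 0 0 0;6 0 0 0 0;6 0 0 0 0'; python3 - <<'E'
from h import *
e,y,_,s=tool();print(e,y,s["gripper_width"],s["force"]);spot(shot("scene"),["shim_steel"]);p=shot("wrist");spot(p,["shim_steel"]);save(p,"w16.png")
E
```

```text
t: 30.93
ee_pos: [0.4822, -0.2043, 0.0352]
eef_rot: [-3.031, 1.571, 3.121]
force: [0.0, 0.3, -1.8]
gripper_width: 0.0451
t: 31.43
ee_pos: [0.4825, -0.2042, 0.0354]
eef_rot: [0.12, 1.57, -0.011]
force: [-0.9, 0.0, 0.3]
gripper_width: 0.0602
[ 0.48252718 -0.20415062  0.03542083] 82.45616811667831 0.060249849478782286 [-0.89014919  0.01402557  0.2588223 ]
shim_steel 0.96 [0.562 0.39  0.006] [380. 185.]
shim_steel 0.87 [0.298 0.213 0.005] [273. 190.]
shim_steel 0.66 [ 0.562 -0.221  0.048] [250. 305.]
shim_steel 0.86 [ 0.492 -0.208  0.05 ] [310. 284.]
```

```bash
python3 -m pendant '6 -0.3 0 3 0;6 -0.6 0.1 6 0;6 -1 0.2 9 0;6 -1.5 2 11 0;6 -2 6 11 0;6 -2.6 10 11 0;7 -3.2 14 11 0;7 -3.8 18 11 0;7 -4.4 22 11 0;7 -5 26 11 0'; python3 -m pendant '7 -0.6 4 0 0;7 -1.3 7.8 0 -0.5;7 -1.3 7.8 0 -0.5;7 -1.3 7.8 0 -0.5;7 -1.3 7.8 0 -0.5'; python3 - <<'E'
from h import *
e,y,_,s=tool();print(e,y)
t=shot("top");spot(t,["shim_steel","shim_brass","setting_bar"]);p=shot("wrist");save(p,"w17.png");spot(p,["shim_brass"])
# steel in nest from top, z=.05 : profiles across and along in mic frame
im=cv2.cvtColor(t["color"],cv2.COLOR_RGB2HSV)
def samp(x,y,z):
    a=-.2007;c,s=np.cos(a),np.sin(a);u,v=w2pix(t,[(.5283+c*x-s*y,-.2144+s*x+c*y,z)])[0]
    return [int(cv2.remap(im[:,:,k],np.float32([[u]]),np.float32([[v]]),1)[0,0]) for k in(1,2)]
for x in(-.06,-.05,-.035): print(x,[samp(x,y,.05) for y in np.arange(-.036,.037,.004)])
for y in(-.015,.015): print(y,[(round(x*1e3),samp(x,y,.05)) for x in np.arange(-.084,-.05,.003)])
# brass gold mask in wrist
hsv=cv2.cvtColor(p["color"],cv2.COLOR_RGB2HSV);m=((hsv[:,:,0]>18)&(hsv[:,:,0]<32)&(hsv[:,:,1]>90)&(hsv[:,:,2]>70)).astype(np.uint8)
n,l,st,_=cv2.connectedComponentsWithStats(m);k=1+st[1:,4].argmax();print(st[k]);
ys_,xs_=np.where(l==k)
for r in range(st[k][1],st[k][1]+st[k][3],12): q=xs_[ys_==r];print(r,q.min(),q.max(),end=' | ')
E
```

```text
t: 32.47
ee_pos: [0.4317, 0.0575, 0.1455]
eef_rot: [-0.549, 1.57, -0.681]
force: [0.2, -0.4, 0.2]
gripper_width: 0.0702
t: 32.88
ee_pos: [0.4193, 0.1333, 0.1451]
eef_rot: [-1.782, 1.57, -1.922]
force: [0.1, -0.4, 0.1]
gripper_width: 0.07
[0.41926613 0.13326209 0.14512352] 81.97185995251188
shim_steel 0.77 [0.281 0.22  0.006] [267. 305.]
shim_steel 0.77 [0.564 0.394 0.007] [202. 191.]
shim_steel 0.66 [ 0.52  -0.21   0.051] [444. 207.]
shim_brass 0.75 [0.513 0.107 0.047] [313. 209.]
shim_brass 0.66 [ 0.822 -0.01   0.024] [360.  93.]
setting_bar 0.56 [ 0.541 -0.033  0.017] [370. 200.]
setting_bar 0.51 [ 0.538 -0.027  0.001] [367. 202.]
setting_bar 0.4 [0.515 0.107 0.048] [313. 209.]
shim_brass 0.65 [0.459 0.13  0.05 ] [320. 245.]
-0.06 [[104, 112], [105, 103], [80, 106], [20, 154], [8, 188], [8, 191], [7, 191], [5, 190], [7, 189], [8, 186], [8, 187], [7, 188], [8, 188], [11, 186], [7, 187], [8, 174], [31, 96], [89, 66], [85, 69]]
-0.05 [[101, 109], [97, 104], [89, 101], [20, 152], [8, 187], [7, 190], [7, 188], [6, 178], [8, 120], [28, 53], [7, 97], [6, 174], [7, 186], [6, 184], [8, 186]
[... 182 characters left out ...]
85], [10, 184], [7, 185], [9, 162], [30, 81], [69, 58], [84, 60]]
-0.015 [(-84, [9, 109]), (-81, [9, 108]), (-78, [12, 97]), (-75, [42, 76]), (-72, [86, 85]), (-69, [63, 109]), (-66, [14, 161]), (-63, [5, 187]), (-60, [8, 191]), (-57, [7, 191]), (-54, [8, 191]), (-51, [7, 189])]
0.015 [(-84, [8, 101]), (-81, [11, 82]), (-78, [21, 69]), (-75, [43, 61]), (-72, [68, 56]), (-69, [37, 77]), (-66, [12, 137]), (-63, [8, 179]), (-60, [9, 185]), (-57, [7, 187]), (-54, [7, 186]), (-51, [7, 185])]
[ 285  165   67  155 9038]
165 285 349 | 177 285 351 | 189 285 350 | 201 285 350 | 213 285 349 | 225 285 349 | 237 285 348 | 249 285 348 | 261 286 347 | 273 286 347 | 285 286 346 | 297 286 346 | 309 286 345 |
```

Steel is at about x −2 mm, y −0.5 mm in the nest. Brass is centred between the jaws (columns 285–350, tool at 317), so down and grip.

```bash
python3 - <<'E'
from h import *
p=shot("wrist");print(pix2w(p,[(285,165),(350,168)],.045).round(4),tool()[0])
E
python3 -m pendant '7 0 0 -3.5 0;7 0 0 -7 0;7 0 0 -9.5 0;7 0 0 -10.5 0;7 0 0 -11.2 0;7 0 0 -11.6 0;7 0 0 -11.6 0;7 0 0 -11.6 0'; python3 -m pendant '5 0 0 0 0;4 0 0 0 0;4 0 0 0 0;4 0 0 0 0;4 0 0 0 0;4 0 0 0 0;4 0 0 0 0' 100
```

```text
[[0.3945 0.1129 0.045 ]
 [0.4035 0.1599 0.045 ]] [0.4195472  0.13294638 0.14517855]
t: 33.9
ee_pos: [0.4204, 0.1342, 0.0303]
eef_rot: [0.358, 1.568, 0.217]
force: [1.0, 0.8, 0.2]
gripper_width: 0.0701
t: 34.48
ee_pos: [0.4202, 0.1338, 0.0304]
eef_rot: [-0.187, 1.569, -0.328]
force: [-2.2, -0.8, 7.4]
gripper_width: 0.045
```

```bash
python3 -m pendant '4 0 0 0.3 0;4 0 0 0.8 0;4 0 0 1.5 0;4 0 0 3 0;4 -1 0.1 5 0;4 -2.5 0.3 7 0;4 -4 0.5 9 0;4 -4 0.5 9 0;4 -4 0.5 9 0;4 -4 0.5 9 0' 110; python3 - <<'E'
from h import *
e,y,_,s=tool();print(e,y,s["gripper_width"],s["moment"]);q=shot("scene");spot(q,["shim_brass"])
p=shot("wrist");save(p,"w18.png")
hsv=cv2.cvtColor(p["color"],cv2.COLOR_RGB2HSV);m=((hsv[:,:,0]>18)&(hsv[:,:,0]<32)&(hsv[:,:,1]>90)&(hsv[:,:,2]>50)).astype(np.uint8)
n,l,st,_=cv2.connectedComponentsWithStats(m);k=1+st[1:,4].argmax();print(st[k]);b=(l==k)
ys_,xs_=np.where(b)
for r in range(st[k][1],st[k][1]+st[k][3],8): v=xs_[ys_==r];print(r,v.min(),v.max(),end=' | ')
for c in range(st[k][0]+3,st[k][0]+st[k][2],20): v=ys_[xs_==c];print("c",c,v.min(),end=' | ')
E
```

```text
t: 35.32
ee_pos: [0.3795, 0.1384, 0.1191]
eef_rot: [-0.852, 1.57, -0.993]
force: [0.1, -0.1, -3.1]
gripper_width: 0.0446
[0.37945089 0.13837199 0.11908961] 81.93774913487705 0.044634207704012885 [0.05333642 0.12468614 0.02058771]
shim_brass 0.65 [0.433 0.13  0.133] [292. 176.]
shim_brass 0.27 [ 0.397 -0.074  0.057] [234. 237.]
[  259   209   119   143 13780]
209 260 286 | 217 259 377 | 225 259 376 | 233 259 374 | 241 265 368 | 249 266 368 | 257 265 367 | 265 266 367 | 273 267 367 | 281 266 366 | 289 265 368 | 297 263 370 | 305 261 369 | 313 261 369 | 321 261 368 | 329 261 367 | 337 261 367 | 345 261 366 | c 262 209 | c 282 209 | c 302 211 | c 322 211 | c 342 212 | c 362 211 |
```

```bash
python3 - <<'E'
from h import *
p=shot("wrist");e,y,_,s=tool()
w=pix2w(p,[(260,210),(377,213.5),(261,345),(366,345)],.134);m=(w[0]+w[1])/2
A=lambda v:np.degrees(np.arctan2(v[1],v[0]))
print(e,y,w.round(4),m,"perp",A(w[1]-w[0])-90,"sides",A(w[2]-w[0]),A(w[3]-w[1]),"len",np.linalg.norm(w[1]-w[0]),"m-e",(m-e).round(4))
E
```

```text
[0.37909812 0.13874238 0.11852541] 81.94133157710193 [[0.3522 0.1193 0.134 ]
 [0.3604 0.1666 0.134 ]
 [0.4161 0.1079 0.134 ]
 [0.4228 0.1555 0.134 ]] [0.35633056 0.14291116 0.134     ] perp -9.836667435590655 sides -10.10105865270087 -10.022719379081641 len 0.04799775884261202 m-e [-0.0228  0.0042  0.0155]
```

```bash
python3 -m pendant '4 2 -2 1 0;4 4 -5 2 0;4 4.5 -9 2 0;4 5 -13 2 0;4 5 -17 2 0;4 5 -21 2 0;4 5 -25 2 0;4 4.5 -28 2 -0.7;4 4 -31 2 -1.5;4 3.2 -32.8 2 -1.5' 120; python3 -m pendant '4 0 0 0 0;4 0 0 -3 0;4 0 0 -6 0;4 0 0 -6 0;4 0 0 -6 0;4 0 0 -6 0'; cat >> h.py <<'E'
def gold(cam,t):
    hsv=cv2.cvtColor(t["color"],cv2.COLOR_RGB2HSV);m=((hsv[:,:,0]>18)&(hsv[:,:,0]<32)&(hsv[:,:,1]>90)&(hsv[:,:,2]>70)).astype(np.uint8)
    n,l,st,_=cv2.connectedComponentsWithStats(m); return l,st
def mic(w,a=-.2007):
    d=np.atleast_2d(w)[:,:2]-[.5283,-.2144];c,s=np.cos(a),np.sin(a);return d@np.array([[c,-s],[s,c]])
E
python3 - <<'E'
from h import *
e,y,_,s=tool();print(e,y,s["gripper_width"],s["force"])
t=shot("top");l,st=gold("top",t)
for k in range(1,len(st)):
    if st[k][4]>60:
        ys,xs=np.where(l==k);r=cv2.minAreaRect(np.c_[xs,ys].astype(np.float32));b=cv2.boxPoints(r);print(st[k],(mic(pix2w(t,b,e[2]+.0146))*1e3).round(1).tolist())
E
```

```text
t: 36.35
ee_pos: [0.4109, -0.1929, 0.1384]
eef_rot: [2.351, 1.57, 2.18]
force: [0.2, 0.6, -2.5]
gripper_width: 0.0438
t: 36.85
ee_pos: [0.4124, -0.1887, 0.08]
eef_rot: [0.567, 1.57, 0.402]
force: [0.0, -0.3, -2.0]
gripper_width: 0.044
[ 0.41236483 -0.18872114  0.079957  ] 80.51599067665846 0.04402338027365582 [ 0.02181795 -0.29035594 -2.04778531]
[113  81  34  25 433] [[98.0, 869.0], [146.0, 852.6], [107.6, 762.0], [60.6, 778.6]]
[432 203  28  39 693] [[-101.6, 29.1], [-9.3, 28.8], [-7.8, -22.9], [-100.1, -21.9]]
```

```bash
python3 -m pendant '4 0 -0.25 -1.5 0;4 0 -0.25 -2.8 0;4 0 -0.25 -3.2 0;4 0 -0.25 -3.2 0;4 0 -0.25 -3.2 0'; python3 -m pendant '4 1 -0.2 0 0;4 2.2 -0.45 0 0;4 3.4 -0.7 0 0;4 4.6 -0.93 0 0;4 5.6 -1.14 0 0;4 6.4 -1.3 0 0;4 6.9 -1.4 0 0;4 6.9 -1.4 0 0;4 6.9 -1.4 0 0'; python3 -m pendant '4 0 0 -0.2 0;4 0 0 -0.4 0;4 0 0 -0.4 0;4 0 0 -0.4 0'
```

```text
t: 37.32
ee_pos: [0.4123, -0.1918, 0.0483]
eef_rot: [-0.234, 1.569, -0.401]
force: [0.3, -0.2, -2.6]
gripper_width: 0.0439
t: 38.07
ee_pos: [0.4801, -0.2055, 0.0472]
eef_rot: [2.896, 1.57, 2.729]
force: [-0.2, -0.3, -1.4]
gripper_width: 0.0442
t: 38.4
ee_pos: [0.4797, -0.2056, 0.0431]
eef_rot: [3.119, 1.57, 2.952]
force: [-0.2, -0.4, -2.5]
gripper_width: 0.0441
```

```bash
python3 -m pendant '4 0 0 -0.1 0;4 0 0 -0.2 0;4 0 0 -0.2 0'; python3 - <<'E'
from h import *
e,y,_,s=tool();print(e,y,s["force"],s["moment"])
E
python3 -m pendant '4.8 0 0 0 0;5.5 0 0 0 0;6 0 0 0 0;6 0 0 0 0;6 0 0 0 0;6 0 0 0 0'; python3 -m pendant '6 -0.2 0 2 0;6 -0.4 0 5 0;6 -0.6 0.1 8 0;6 -0.8 0.2 11 0;6 -0.8 0.2 14 0;6 -3.5 0.2 17 0;6 -7 0.2 20 0;6 -7 0.2 20 0'; python3 - <<'E'
from h import *
e,y,_,s=tool();print(e,y)
t=shot("top");l,st=gold("top",t);spot(t,["setting_bar","cup"]);save(t,"t19.png")
for k in range(1,len(st)):
    if st[k][4]>60:
        ys,xs=np.where(l==k);b=cv2.boxPoints(cv2.minAreaRect(np.c_[xs,ys].astype(np.float32)));print(st[k],(mic(pix2w(t,b,.055))*1e3).round(1).tolist())
p=shot("wrist");save(p,"w19.png");l,st=gold("w",p);k=1+st[1:,4].argmax();ys,xs=np.where(l==k);print(st[k])
b=cv2.boxPoints(cv2.minAreaRect(np.c_[xs,ys].astype(np.float32)));print((mic(pix2w(p,b,.055))*1e3).round(1).tolist())
save(shot("scene"),"s19.png",(180,200,340,360),3.7)
E
```

```text
t: 38.65
ee_pos: [0.4802, -0.2057, 0.0419]
eef_rot: [-2.335, 1.57, -2.502]
force: [-2.0, -0.4, 5.3]
gripper_width: 0.0441
[ 0.48021708 -0.20571233  0.04192437] 80.45139122150512 [-2.00255298 -0.37409975  5.30737571] [ 0.06823213  0.55628683 -0.02165779]
t: 39.15
ee_pos: [0.4805, -0.2057, 0.0413]
eef_rot: [0.393, 1.57, 0.226]
force: [0.6, 0.2, -1.4]
gripper_width: 0.0601
t: 39.82
ee_pos: [0.4088, -0.205, 0.2457]
eef_rot: [-0.985, 1.564, -1.154]
force: [0.5, -0.7, 0.2]
gripper_width: 0.0601
[ 0.40884146 -0.2050398   0.24565593] 80.29461399802749
setting_bar 0.89 [ 0.543 -0.032  0.014] [369. 200.]
cup 0.75 [ 0.407 -0.085  0.018] [391. 254.]
[113  81  34  24 418] [[116.8, 896.8], [159.7, 871.5], [106.0, 785.9], [64.0, 810.9]]
[432 178  28  55 984] [[-72.0, 24.6], [59.4, 25.5], [61.5, -27.3], [-69.9, -27.2]]
[ 301  215   51  112 4563]
[[57.1, -29.7], [-72.9, -25.9], [-71.7, 23.4], [58.7, 24.3]]
```

Brass is stacked: centre about x −5 mm, y −1 mm in the nest. The bar is still on the mat. Now the cap.

```bash
python3 -m pendant '6 3 -0.3 2 7;6 6 -0.6 2 14;6 9 -0.9 2 21;6 12 -1.2 2 28;6 14 -1.5 2 35;6 15.1 -1.6 2 42;6 15.1 -1.6 2 49;6 15.1 -1.6 2 56;6 15.1 -1.6 2 63;6 15.1 -1.6 2 70' 25; python3 -c "
from h import *
e,y,_,s=tool();print(e,y,np.round(s['qpos'],2))
p=shot('wrist');save(p,'w20.png');spot(p,['cap_mid'])
hsv=cv2.cvtColor(p['color'],cv2.COLOR_RGB2HSV);m=(((hsv[:,:,0]<6)|(hsv[:,:,0]>174))&(hsv[:,:,1]>150)&(hsv[:,:,2]>60)).astype(np.uint8)
n,l,st,c=cv2.connectedComponentsWithStats(m);print(st[st[:,4]>150],c[st[:,4]>150]);print(w2pix(p,[(.5597,-.2206,.199),(e[0],e[1],.199)]))"
```

```text
t: 40.9
ee_pos: [0.5619, -0.2186, 0.2589]
eef_rot: [1.056, 1.567, 2.119]
force: [0.1, 0.5, 0.6]
gripper_width: 0.06
[ 0.56189587 -0.21859726  0.25888947] 150.89442448443967 [ 0.98  0.41 -0.91  1.58  0.33  1.31  2.66]
cap_mid 0.81 [ 0.553 -0.265  0.013] [302. 122.]
cap_mid 0.22 [0.362 0.05  0.011] [556. 268.]
[[     0      0    640    400 253400]
 [   295    175     46     53   1665]
 [   145    269     48     32    810]] [[320.16749013 199.2798382 ]
 [316.53693694 202.84024024]
 [165.63703704 283.65185185]]
[[316.49864843 205.00931097]
 [315.01571193 209.25032608]]
```

```bash
python3 -m pendant '6 -0.15 -0.15 0 0;6 -0.15 -0.15 -3 0;6 -0.15 -0.15 -6 0;6 -0.15 -0.15 -8 0;6 -0.15 -0.15 -9 0;6 -0.15 -0.15 -9 0;6 -0.15 -0.15 -9 0'; python3 -m pendant '4 0 0 0 0;2.5 0 0 0 0;2 0 0 0 0;2 0 0 0 0;2 0 0 0 0;2 0 0 0 0;2 0 0 0 0' 25; python3 -c "
from h import *
e,y,_,s=tool();print(e,y,np.round(s['force'],1),np.round(s['moment'],3))"
```

```text
t: 41.58
ee_pos: [0.5602, -0.221, 0.1714]
eef_rot: [0.392, 1.57, 1.446]
force: [0.3, -0.1, 0.2]
gripper_width: 0.0602
t: 42.17
ee_pos: [0.5601, -0.2208, 0.173]
eef_rot: [-1.812, 1.57, -0.757]
force: [-3.4, 1.7, 6.3]
gripper_width: 0.0292
[ 0.56011433 -0.22075117  0.1730462 ] 150.44166207056372 [-3.4  1.7  6.3] [ 0.292  0.677 -0.018]
```

```bash
python3 -m pendant '2 0 0 0 -7;2 0 0 0 -14;2 0 0 0 -21;2 0 0 0 -28;2 0 0 0 -35;2 0 0 0 -42;2 0 0 0 -49;2 0 0 0 -56;2 0 0 0 -63;2 0 0 0 -70'; python3 -c "
from h import *
e,y,_,s=tool();print(e,y,np.round(s['force'],1),np.round(s['moment'],3),np.round(s['qpos'],2));q=shot('scene');save(q,'s21.png',(200,210,300,330),5)"
```

```text
t: 43.0
ee_pos: [0.5596, -0.2198, 0.173]
eef_rot: [2.469, 1.57, 2.297]
force: [-4.6, 2.9, 6.2]
gripper_width: 0.0288
[ 0.55958865 -0.21982526  0.17302787] 80.14490231297634 [-4.6  2.9  6.2] [0.588 0.898 0.016] [ 0.78  0.41 -0.62  1.7   0.26  1.12  1.48]
```

```bash
python3 -m pendant '2 0 0 0 -7;2 0 0 0 -14;2 0 0 0 -21;2 0 0 0 -28;2 0 0 0 -35;2 0 0 0 -42;2 0 0 0 -49;2 0 0 0 -56;2 0 0 0 -63;2 0 0 0 -70'; python3 -c "
from h import *
e,y,_,s=tool();print(e,y,np.round(s['force'],1),np.round(s['moment'],3),np.round(s['qpos'],2))"
```

```text
t: 43.88
ee_pos: [0.5602, -0.219, 0.1731]
eef_rot: [2.606, 1.569, 1.213]
force: [-1.9, 3.1, 5.1]
gripper_width: 0.0287
[ 0.56020893 -0.21897115  0.17306121] 10.188263921120079 [-1.9  3.1  5.1] [0.856 0.735 0.016] [ 0.6   0.37 -0.38  1.71  0.15  1.09  0.35]
```

```bash
python3 -m pendant '2 0 0 0 -7;2 0 0 0 -14;2 0 0 0 -21;2 0 0 0 -28;2 0 0 0 -35;2 0 0 0 -42;2 0 0 0 -49;2 0 0 0 -56;2 0 0 0 -63;2 0 0 0 -70'; python3 -c "
from h import *
e,y,_,s=tool();print(e,y,np.round(s['force'],1),np.round(s['moment'],3),np.round(s['qpos'],2))"
python3 -m pendant '2 0 0 0 -7;2 0 0 0 -14;2 0 0 0 -21;2 0 0 0 -28;2 0 0 0 -35;2 0 0 0 -42;2 0 0 0 -49;2 0 0 0 -56;2 0 0 0 -63;2 0 0 0 -63';python3 -c "
from h import *
e,y,_,s=tool();print(e,y,np.round(s['force'],1),np.round(s['moment'],3),np.round(s['qpos'],2))"
```

```text
t: 44.72
ee_pos: [0.5613, -0.2193, 0.1731]
eef_rot: [3.054, 1.567, 0.439]
force: [0.2, 2.0, 3.2]
gripper_width: 0.0288
[ 0.56129846 -0.21927289  0.17308962] -59.81131677763224 [0.2 2.  3.2] [0.679 0.09  0.03 ] [ 0.43  0.36 -0.16  1.71  0.06  1.08 -0.79]
t: 45.55
ee_pos: [0.5614, -0.2203, 0.173]
eef_rot: [-2.553, 1.567, 0.019]
force: [0.3, 2.1, 4.7]
gripper_width: 0.0289
[ 0.56138026 -0.22034372  0.17303504] -122.61340156832397 [0.3 2.1 4.7] [ 0.448  0.021 -0.006] [ 0.27  0.35  0.04  1.72 -0.02  1.07 -1.82]
```

```bash
python3 -m pendant '2 0 0 0 -7;2 0 0 0 -14;2 0 0 0 -21;2 0 0 0 -28'; python3 -c "
from h import *
e,y,_,s=tool();print(y,np.round(s['force'],1),np.round(s['moment'],3),np.round(s['qpos'][6],2))"
python3 -m pendant '2 0 0 0 -7;2 0 0 0 -14;2 0 0 0 -21;2 0 0 0 -28;2 0 0 0 -28';python3 -c "
from h import *
e,y,_,s=tool();print(y,np.round(s['force'],1),np.round(s['moment'],3),np.round(s['qpos'][6],2));q=shot('scene');save(q,'s22.png',(200,210,300,330),5)"
```

```text
t: 45.88
ee_pos: [0.561, -0.2207, 0.173]
eef_rot: [-2.074, 1.568, 0.009]
force: [-1.8, 1.3, 6.3]
gripper_width: 0.0292
-150.64626124523323 [-1.8  1.3  6.3] [0.338 0.154 0.023] -2.28
t: 46.3
ee_pos: [0.5606, -0.2209, 0.173]
eef_rot: [-1.636, 1.569, -0.04]
force: [-2.2, 0.8, 7.2]
gripper_width: 0.0291
-178.5467759158886 [-2.2  0.8  7.2] [ 0.344  0.315 -0.02 ] -2.74
```

```bash
python3 -m pendant '4 0 0 0 0;6 0 0 0 0;6 0 0 0 0;6 0 0 0 0;6 0 0 2 0;6 0 0 5 0;6 0 0 8 0;6 -4 0 10 0;6 -8 0 10 0;6 -8 0 10 0' 25; python3 - <<'E'
from h import *
e,y,_,s=tool();print(e,y,s['gripper_width'])
p0=cv2.imread("pics/scene0.png");t0=cv2.imread("pics/top0.png")
q=shot("scene");t=shot("top");cv2.imwrite("pics/sceneN.png",q["color"][:,:,::-1]);cv2.imwrite("pics/topN.png",t["color"][:,:,::-1])
cs=lambda im:cv2.resize(im[232:352,195:315],(360,360),interpolation=2)
ct=lambda im:cv2.resize(im[165:200,445:480],(200,200),interpolation=2)
A=np.hstack([cs(p0),cs(q["color"][:,:,::-1])]);B=np.hstack([ct(t0),ct(t["color"][:,:,::-1])])
w=shot("wrist")["color"][:,:,::-1]; w=cv2.resize(w,(320,200))
cv2.imwrite("pics/m.png",np.vstack([A,np.hstack([B,w])]))
spot(t,["setting_bar"])
E
```

```text
t: 47.18
ee_pos: [0.4722, -0.223, 0.2714]
eef_rot: [1.43, 1.566, 3.022]
force: [-0.4, -0.5, -0.6]
gripper_width: 0.0603
[ 0.47220305 -0.22300302  0.27144006] -178.82936897590022 0.06027998875274099
setting_bar 0.71 [ 0.539 -0.032  0.016] [369. 201.]
```

View pics/m.png

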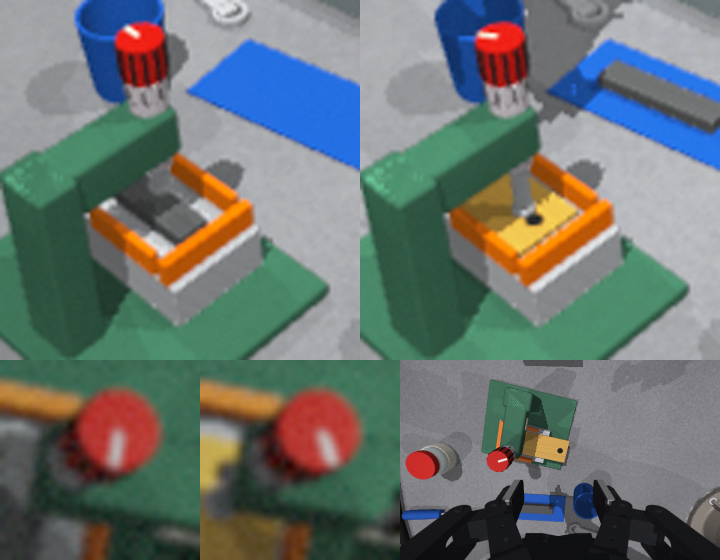

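The montage shows the spindle down on the brass plate. The cap marker's net rotation of about +30° CCW matches 329° clockwise (5.74 rad), so the fingers did not slip and slip ≥ 0.74 rad. I'll add about 40° more for margin.

```bash
python3 -m pendant '6 1 0 0 7;6 2 0 0 14;6 3 0 0 21;6 4 0 0 28;6 5 0 0 35;6 6 0 0 42;6 7 0 0 49;6 8 0 0 56;6 8 0 0 63;6 8 0 0 70'; python3 -m pendant '6 0 0 0 0;6 0 0 -3.5 0;6 0 0 -7 0;6 0 0 -9 0;6 0 0 -10 0;6 0 0 -10 0;6 0 0 -10 0'; python3 -m pendant '4 0 0 0 0;2.5 0 0 0 0;2 0 0 0 0;2 0 0 0 0;2 0 0 0 0;2 0 0 0 0;2 0 0 0 0' 25;python3 -m pendant '2 0 0 0 -6;2 0 0 0 -12;2 0 0 0 -18;2 0 0 0 -24;2 0 0 0 -30;2 0 0 0 -36;2 0 0 0 -40'; python3 -c "
from h import *
e,y,_,s=tool();print(y,np.round(s['force'],1),np.round(s['moment'],3))"
```

```text
t: 48.22
ee_pos: [0.5619, -0.2203, 0.2701]
eef_rot: [-0.258, 1.57, 2.568]
force: [0.2, 0.3, 0.7]
gripper_width: 0.0602
t: 48.8
ee_pos: [0.5607, -0.2212, 0.1715]
eef_rot: [2.869, 1.57, -0.597]
force: [0.8, -0.3, 1.0]
gripper_width: 0.06
t: 49.38
ee_pos: [0.5616, -0.2203, 0.1735]
eef_rot: [-2.764, 1.567, 0.055]
force: [0.3, 2.2, 6.2]
gripper_width: 0.0292
t: 49.97
ee_pos: [0.5611, -0.221, 0.1735]
eef_rot: [-2.245, 1.568, -0.129]
force: [-1.6, 1.8, 6.9]
gripper_width: 0.029
-148.7762502009999 [-1.6  1.8  6.9] [0.398 0.25  0.041]
```

Release, back off, and do the final numeric checks.

```bash
python3 -m pendant '4 0 0 0 0;6 0 0 0 0;6 0 0 0 0;6 0 0 0 0;6 0 0 3 0;6 0 0 6 0;6 0 0 9 0;6 -4 0 11 0;6 -8 0 11 0;6 -10 0 11 0'; python3 -m pendant '6 0 0 0 0;6 0 0 0 0;6 0 0 0 0;6 0 0 0 0;6 0 0 0 0;6 0 0 0 0;6 0 0 0 0;6 0 0 0 0'; python3 - <<'E'
from h import *
t=shot("top");spot(t,["setting_bar","wrench","spray_can","grease_jar","screwdriver","cup","socket"])
l,st=gold("t",t)
for k in range(1,len(st)):
    if st[k][4]>60 and st[k][0]>400:
        ys,xs=np.where(l==k);b=cv2.boxPoints(cv2.minAreaRect(np.c_[xs,ys].astype(np.float32)));print((mic(pix2w(t,b,.055))*1e3).round(1).tolist())
def mk(im):
    c=im[170:195,450:475].astype(int); 
    hsv=cv2.cvtColor(im,cv2.COLOR_RGB2HSV)[165:200,445:480];red=(((hsv[:,:,0]<8)|(hsv[:,:,0]>172))&(hsv[:,:,2]>120)&(hsv[:,:,1]>90))
    ys,xs=np.where(red);hull=cv2.fillConvexPoly(np.zeros(red.shape,np.uint8),cv2.convexHull(np.c_[xs,ys].astype(np.int32)),1)
    (cx,cy),r=cv2.minEnclosingCircle(np.c_[xs,ys].astype(np.float32));w=(hull>0)&(hsv[:,:,1]<120)&(hsv[:,:,2]>140);wy,wx=np.where(w)
    return round(float(np.degrees(np.arctan2(-(wy.mean()-cy),wx.mean()-cx)))) if len(wx) else None
print(mk(cv2.imread("pics/top0.png")[:,:,::-1].copy()),mk(cv2.imread("pics/topN.png")[:,:,::-1].copy()),mk(t["color"]))
print(sense()["ee_pos"],sense()["force"])
E
```

```text
t: 50.8
ee_pos: [0.4566, -0.2227, 0.2827]
eef_rot: [2.815, 1.57, -1.35]
force: [-0.5, -0.5, -0.4]
gripper_width: 0.0595
t: 51.47
ee_pos: [0.4601, -0.2211, 0.281]
eef_rot: [1.184, 1.57, -2.979]
force: [0.3, 0.2, 0.3]
gripper_width: 0.0603
setting_bar 0.57 [ 0.543 -0.033  0.016] [369. 199.]
wrench 0.77 [0.359 0.053 0.011] [335. 273.]
spray_can 0.92 [0.757 0.159 0.151] [289.  97.]
grease_jar 0.84 [ 0.756 -0.167  0.086] [426. 108.]
screwdriver 0.9 [ 0.824 -0.007  0.026] [358.  92.]
cup 0.61 [ 0.407 -0.084  0.015] [391. 254.]
socket 0.62 [0.722 0.009 0.036] [353. 128.]
[[-71.6, 25.0], [59.4, 25.4], [61.4, -27.7], [-69.6, -27.1]]
-97 -61 -101
[ 0.45980195 -0.22113253  0.28128113] [-0.80688516 -0.86757331  0.29009218]
```

```bash
python3 -c "
from h import *
print(manip.close_job())"
```

```text
the job is handed in; nothing more can be done
None
```

The setting bar lies lengthways on the mat, and both shims that were present are stacked in the nest. The spindle is closed on the pack and the cap has slipped. I handed the job in at about t = 51 s; no verdict is reported.

**Last checks**
- **Bar:** about 3 mm from the mat's middle and parallel to it.
- **Steel shim:** at about x −2 mm, y −0.5 mm in the nest when placed. The brass plate covers it now, so I could not re-measure it.
- **Brass shim:** at about x −5 mm, y −1 mm in the nest after tightening.
- **Blue shim:** none was on the rack. The green and pink plates are look-alikes, and I left them alone.
- **Cap:** its marker shows about 364° of clockwise turn (about 6.35 rad). For a 10 mm pack that works out to 1.3 to 2.4 rad of slip. The picture after the first turn showed the spindle down on the brass plate.
- **Bystanders:** five sit within a few millimetres of where they were. The socket was found at the end but had no starting reading to compare. The arm was clear of everything.

**What disagreed or failed**
- **Fingertip height:** the tips sat about 33 mm further back than documented, so the first bar grasp closed on air. I found this by touching the table and corrected every height after that.
- **First steel push:** the fingers rode over the plate because they were too high. I redid it lower.
- **Cap torque:** the wrist moment was too noisy to confirm the slip, so the figure rests on the marker and turn angles alone.

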